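# Hang and lock a bracket on a sofa frame

## Robot

A 7-joint arm with a two-finger parallel gripper is mounted at the origin on the work surface. World frame = base frame: x ahead of the robot, y to its left, z up, the work surface at z = 0. Lengths are in m, angles in rad, forces in N, time in s.
With the tool pointing down it reaches from about 0.35 to 0.9 m from the base axis. Payload 19.9 kg.
Tool frame: the origin (TCP) lies midway between the tips of the shut fingers; the grasp point (between the pads) lies env.grasp_offset behind it (env.grasp_offset is the distance from the TCP to the grasp point, in m); z points along the fingers, x is the direction in which the jaws open and shut, and the axes are right-handed (so a half turn about z gives the same grasp; the last joint's range is limited). The gripper opens to 94 mm and grips with 3 to 60 N. Pads are 16 mm wide; open, the fingers measure 119 mm over their backs; the gripper's body (75 mm by 177 mm) begins 78 mm behind the grasp point.
Start: joints at [1.262, 0.417, -0.01, 1.614, 0.005, 1.111, -0.053], TCP at [0.165, -0.603, 0.205] pointing down, gripper open.
Joint ranges: [-2.81, 2.81], [-0.39, 2.02], [-1.27, 1.25], [0.06, 2.57], [-1.19, 4.33], [0.19, 2], [-2.82, 2.82]. Speed limits (rad/s): [1.89, 1.89, 2.39, 2.39, 3.01, 3.01, 3.01].

## Interface

Orientations are given as [roll, pitch, yaw] about the fixed x, y, z axes, in that order (R = Rz(yaw) Ry(pitch) Rx(roll)).
In Python, from workcell import env gives the robot as it stands. The module is installed in compiled form; this text tells all that it offers.
- The arm moves only by the tool drive_tool, never from a script. Its argument "increments" is a list of rows, each a list of 6 numbers: the shift along the tool's x, y, z in m, then the turn, a rotation vector about the tool's x, y, z in degrees. A call has 1 to 12 rows; each row shifts and turns the pose as measured when the row begins, along the tool's axes as they then stand; what a row does not reach is not made up. A row lasts 1/12 s, in which the tool goes at most 41.7 mm and 7.16 degrees, less where a joint would pass 70% of its speed; a pose out of reach is approached as far as the arm can. A call is refused whole if a number of a shift passes 0.0417 or a number of a turn 7.16, either way. A call with a gripper value outside its range is refused whole. "claw" is the closure, from 0 (fully open) to 1 (shut), set as the call begins (left out, the last holds). The fingers move at their own pace and stop on an object; the grip force is fixed at half the most. Time passes only in rows, so rows that do not move let the fingers close. It gives the time, the measured TCP pose, the force and the opening at its end, in the units of the state.
- env.observe(): the state, without advancing time (a new reading comes with each control period).
- env.get_image(name): name is "side" or "top"; returns the picture (400x640x3 uint8, red, green, blue); there is no depth.
- env.camera_info(name): a dict with "fx", "fy", "cx", "cy" (pixels), "rvec" (rotation vector, rad) and "tvec" (3), from world to camera coordinates, as OpenCV has them. Camera axes: x right, y down, z forward; pixel columns grow to the right and rows downward; lengths in m; the calibration is good to about 2 mm. A picture is of the moment at which its call begins. camera_info takes no time and is no camera call.
- env.job_done(): hands the job in, once; it reports no verdict.
Trained networks look in the newest picture that a camera, given by its name, has taken for a name from the list of things; names that differ only in an ending like _2 or _b are one class to them, and where a whole thing is asked for, a point or a joint stands for the part that bears it (a point fixed in the world has none). Each returns a list of dicts, best first, with "conf" (0 to 1); they miss things now and then, are a little off and sometimes report something else, mostly with a low value. They report only what shows in the picture. A call takes as long as a camera call. They do not tell look-alikes from the thing itself.
- env.find_in(camera, thing): "centre" ([x, y, z] in m, in world coordinates, good to about 4 mm: the middle of the surface that is visible of it).
- env.silhouettes(camera, thing): "pixels" (400x640 bool, what is visible of it).
The state is a dict: "time_s": time; "joint_pos": joint angles; "dq": joint speeds; "tau": joint torques, N m; "eef_pos": TCP position; "ee_rot": TCP orientation; "contact_force": force on the tool from outside, world axes, zero at the start; "moment": the same for the moment, N m; "finger_gap": finger opening in m.
Only numpy, scipy, OpenCV 4.12 (cv2) and the standard library are available. Lean on these libraries where they do the work, as an engineer would, in place of code of your own. Each camera call takes 0.05 s, during which the arm holds its last target.

## Task

Lift the hanging red bracket off the hooks of the blue stand and, keeping it upright and without setting it down anywhere else, hang it on the two hooks of the wooden sofa-frame corner. Then take the yellow driver and with it turn both slotted lock screws of the frame clockwise as far as they go, so that their orange ears lie over the two ends of the bracket's bar. Put the driver back upright in its holder, let go, and leave the other things on the bench where they are.

Things in the scene. Friction and masses are not known exactly. Their poses are not given: they have to be found in the camera images.
- frame: Corner of a pale wooden sofa frame, fixed, on the robot's right. Origin on the bench below the middle of its hooks; z up, -x its front, roughly towards the robot. A rail 40 mm high lies along y (x -35 to 35, y -135 to 135 mm), behind it a back rail (x 46 to 78) 100 mm high. Posts with the lock screws stand at y = +100 and -100 mm (40 mm wide in y).
- frame_seat (a point): Where the centre of the bracket's bar (origin of bracket) belongs: midway between the frame's hooks, 130 mm above the bench; the bar lies along y. Axes as the frame's. The two dark steel hooks stand at y = -46 and +46 mm, 8 mm wide in y, open upwards, about 145 mm tall; their seats are about 20 mm wide in x, the mouths wider.
- stand: Blue stock stand, fixed, left of the frame: base 110 x 130 x 14 mm with two hooks like the frame's at y = -46 and +46 mm. Origin on the bench, z up. At the start the bracket hangs on it, bar along y, bar centre 150 mm above the stand's origin.
- bracket: The bracket, 0.2 to 0.4 kg: steel bar 14 x 14 mm, 130 mm long along y, with a red plate under its middle (60 mm wide in y, 5 mm thick, foot 14 mm thick, reaching 69 mm below the bar's centre). Origin at the bar's centre, z up. Either way round will do. The bar clears the hooks 25 mm up, the plate, which hangs between them, 90 mm up. Grip the bar between the hooks, across x.
- driver: The driver, 0.12 kg. Origin at the blade's tip, z towards the handle's end, x along the blade's breadth. Blade 16 mm wide (the first 2 mm: 13), 4 mm thick, 14 mm long; round 10 mm shaft up to 56 mm; collar 40 mm across, 56 to 62 mm; square yellow handle 24 x 24 mm, 62 to 132 mm, flats facing x and y. It starts upright in the holder, at any yaw.
- holder: Grey driver holder, fixed block left of the frame, 64 x 64 mm, 72 mm high, with a 26 x 26 mm hole in its top, 66 mm deep. Origin on the bench under the hole; z up. When the driver stands in it, the collar rests on the top and the blade's tip is 16 mm above the bench.
- lock_a_slot (a point): Upright lock screw (axis vertical) at the frame's y = +100 mm, 153.5 mm above the bench. Point: centre of the slot's mouth, in the top of the brass head (32 mm across). z: along the axis, out of the head; x: along the slot, towards the ear's tip. Slot 6.5 mm wide, 22 mm long, closed at both ends, 8 mm deep.
- lock_a (a joint): Turn of the upright lock screw, rad: starts at 0 to 0.35 (ear open), grows as it is turned clockwise looking down on the head, to a hard stop at 1.3 (locked: ear along the bar, over its end). Friction of 0.06 N m holds it where it is left. The orange ear is 11 mm wide, 5 mm thick, reaches 48 mm from the axis and lies 8 to 13 mm below the slot's mouth.
- lock_b_slot (a point): Leaning lock screw at the frame's y = -100 mm, 157 mm above the bench; its axis leans 35 degrees from vertical to the frame's -x, so the driver must lean likewise. Point: centre of the slot's mouth, in the top of the brass head (32 mm across). z: along the axis, out of the head; x: along the slot, towards the ear's tip. Slot 6.5 mm wide, 22 mm long, closed at both ends, 8 mm deep.
- lock_b (a joint): Turn of the leaning lock screw, rad: starts at 0 to 0.35 (ear open), grows as it is turned clockwise looking down on the head, to a hard stop at 1.3 (locked: ear along the bar, over its end). Friction of 0.06 N m holds it where it is left. The orange ear is 11 mm wide, 5 mm thick, reaches 48 mm from the axis and lies 8 to 13 mm below the slot's mouth.
- spring_a: Bystander, to be left alone: black coil spring standing upright, 68 mm across, 110 mm high.
- spring_b: Bystander, to be left alone: a second such coil spring, 68 mm across, 110 mm high.
- tape: Bystander, to be left alone: yellow tape measure, 62 x 34 x 58 mm high.
- tack_jar: Bystander, to be left alone: clear jar with a red cap, 56 mm across, 65 mm high.
- glue: Bystander, to be left alone: white glue bottle with an orange cap, 60 mm across, 160 mm high.
- offcut: Bystander, to be left alone: pale wooden offcut, 160 x 45 x 22 mm high.
- mallet: Bystander, to be left alone: hammer with a wooden handle lying flat, 260 mm long.
There are look-alikes about, which are no part of the job. What is shaped like the driver but pink is not meant. What is shaped like the bracket but purple is not meant.

How it is judged:
By the outcome, as a careful person would: the job done as asked, in the order asked, and still so for the second after the job is handed in, with the robot touching nothing.
It also fails if it takes over 72 s, if anything falls off the work surface, if the arm or the gripper's body presses on something with over 40 N, if the wrist force passes 120 N, or if a joint passes its speed limit or range.

## Working session

There is one attempt and no reset: what is moved stays moved. The work goes in short steps, Python scripts to look and compute and a tool call to move; the robot and the scene stay as the last step left them, time stands still between calls to the robot, and variables do not carry over. Pictures are saved under pics/ and viewed, and the job is handed in when it is done.

Besides the shell and the picture viewer there is one more tool, called after "Emit:" by a JSON object that holds its "name" and its "arguments", one argument or row to a line. drive_tool: Moves the arm, as the interface text tells. Its arguments: {"type":"object","properties":{"increments":{"type":"array"},"claw":{"type":"number"}},"required":["increments"]}

```bash
mkdir -p pics; ls; cat > h.py <<'E'
import numpy as np, cv2
from workcell import env
from scipy.spatial.transform import Rotation as R
def cam(n):
    c=env.camera_info(n); K=np.array([[c['fx'],0,c['cx']],[0,c['fy'],c['cy']],[0,0,1.]])
    Rm,_=cv2.Rodrigues(np.array(c['rvec'],float)); t=np.array(c['tvec'],float).reshape(3)
    return K,Rm,t
def proj(n,P):
    K,Rm,t=cam(n); P=np.atleast_2d(P); q=(P@Rm.T+t)@K.T; return q[:,:2]/q[:,2:]
def ray(n,u,v):
    K,Rm,t=cam(n); d=Rm.T@np.linalg.solve(K,[u,v,1.]); return -Rm.T@t, d
def atz(n,u,v,z):
    o,d=ray(n,u,v); return o+d*(z-o[2])/d[2]
def snap(n,f):
    im=env.get_image(n); cv2.imwrite('pics/'+f,im[:,:,::-1]); return im
E
python3 - <<'E'
from h import *
print(env.observe(), env.grasp_offset)
for n in('side','top'):
    snap(n,n+'0.png'); c=env.camera_info(n);print(c); K,Rm,t=cam(n);print(-Rm.T@t)
E
```

```text
pics
{'time_s': 0.0, 'joint_pos': array([ 1.26148821,  0.41796386, -0.01032635,  1.6141736 ,  0.00467989,
        1.11068123, -0.05297502]), 'dq': array([ 0.00011472,  0.000852  ,  0.00091989, -0.00019207, -0.00010246,
       -0.00077874, -0.00278296]), 'tau': array([-2.13152518e-03, -8.51255178e+01,  6.37825951e-01, -4.25984323e+01,
       -4.90334944e-02,  1.88263902e-02,  1.26103250e-04]), 'eef_pos': array([ 0.16529469, -0.60235845,  0.20483172]), 'ee_rot': array([ 3.14152974e+00,  1.20024479e-03, -1.30294262e+00]), 'contact_force': array([-0.22864484, -0.27702754, -0.25631945]), 'moment': array([0.03317269, 0.04836342, 0.00221195]), 'finger_gap': 0.09440603956049774} 0.0188
{'fx': 509.18552182616946, 'fy': 509.18552182616946, 'cx': 329.60405623604134, 'cy': 198.84308530857658, 'rvec': array([ 0.8529471 , -2.43936604,  1.24215308]), 'tvec': array([0.39818789, 0.29851828, 1.17117763])}
[-0.13882105  0.86060871  0.92704108]
{'fx': 426.2269856142194, 'fy': 426.2269856142194, 'cx': 323.2168575643325, 'cy': 191.3537421351209, 'rvec': array([ 2.1746091 , -2.14808295,  0.13153159]), 'tvec': array([-0.04312453,  0.56176763,  1.26122899])}
[ 0.40871279 -0.03366737  1.31907602]
```

View pics/side0.png

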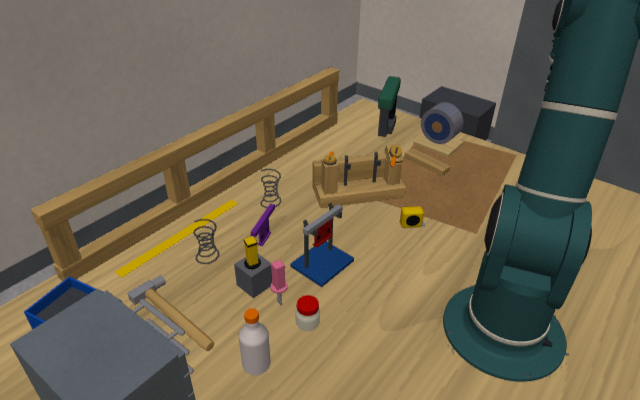

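View pics/top0.png

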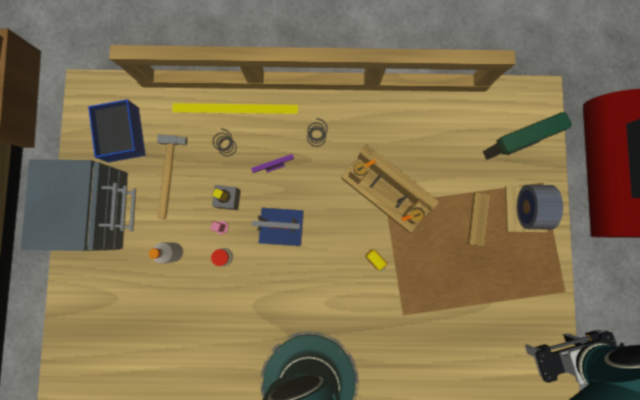

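```bash
python3 - <<'E'
from h import *
import pickle
out={}
for t in ['frame','stand','bracket','driver','holder','lock_a','lock_b','lock_a_slot']:
  for n in('side','top'):
    f=env.find_in(n,t); 
    print(n,t,[(np.round(q['centre'],3).tolist(),round(q['conf'],2)) for q in f])
    s=env.silhouettes(n,t); out[n,t]=s
pickle.dump(out,open('sil0.pkl','wb'))
a=cv2.imread('pics/top0.png');b=cv2.imread('pics/side0.png')
def crop(im,x,y,w,h,s,f): cv2.imwrite('pics/'+f,cv2.resize(im[y:y+h,x:x+w],None,fx=s,fy=s,interpolation=cv2.INTER_CUBIC))
crop(a,330,130,120,110,6,'c1.png');crop(a,190,140,130,120,6,'c2.png')
crop(b,300,130,125,90,6,'c3.png');crop(b,220,190,150,120,5,'c4.png')
E
```

```text
side frame [([0.568, -0.226, 0.057], 0.83)]
top frame [([0.571, -0.228, 0.073], 0.58), ([0.633, 0.443, 0.021], 0.27)]
side stand [([0.457, 0.108, 0.013], 0.79)]
top stand [([0.448, 0.091, 0.013], 0.64)]
side bracket [([0.638, 0.125, 0.069], 0.82), ([0.457, 0.102, 0.148], 0.81)]
top bracket [([0.64, 0.117, 0.077], 0.77), ([0.456, 0.093, 0.16], 0.64)]
side driver [([0.534, 0.264, 0.113], 0.79), ([0.446, 0.271, 0.095], 0.6)]
top driver [([0.538, 0.251, 0.12], 0.66), ([0.733, -0.014, 0.075], 0.2), ([0.617, -0.142, 0.151], 0.16)]
side holder [([0.515, 0.28, 0.055], 0.96)]
top holder []
side lock_a [([0.489, -0.282, 0.15], 0.54), ([0.349, 0.28, 0.054], 0.32)]
top lock_a [([0.485, -0.288, 0.158], 0.73), ([0.617, -0.144, 0.152], 0.68)]
side lock_b [([0.489, -0.282, 0.15], 0.54), ([0.349, 0.28, 0.054], 0.32)]
top lock_b [([0.485, -0.288, 0.158], 0.73), ([0.617, -0.144, 0.152], 0.68)]
side lock_a_slot [([0.614, -0.131, 0.147], 0.55)]
top lock_a_slot [([0.618, -0.137, 0.153], 0.68)]
```

View pics/c1.png

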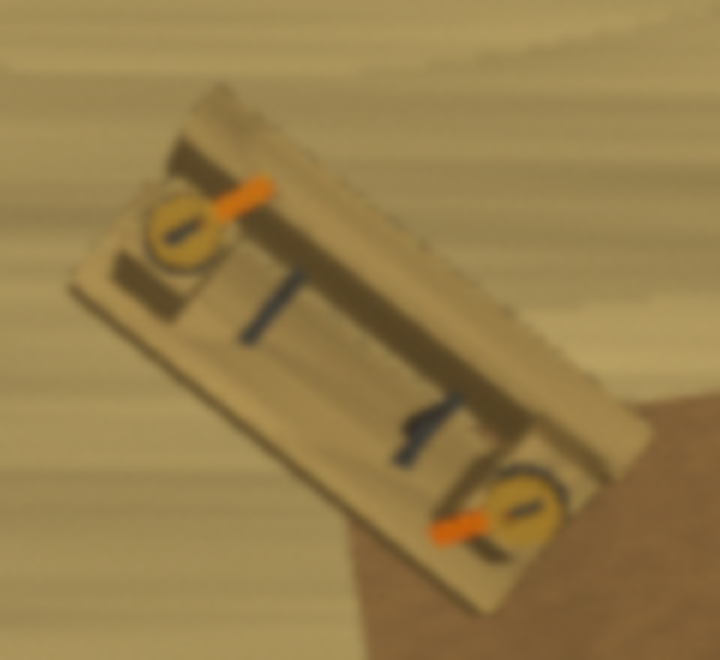

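View pics/c2.png

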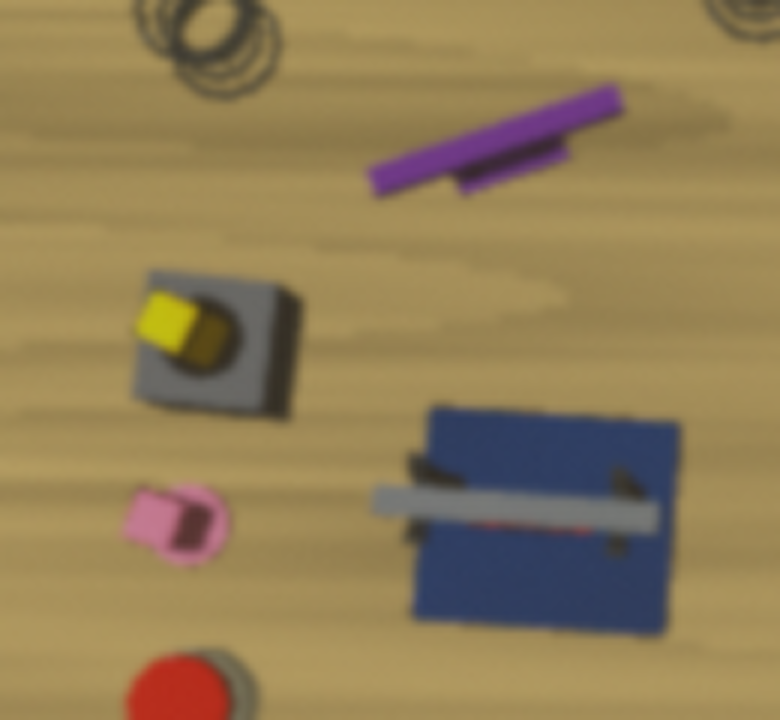

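View pics/c3.png

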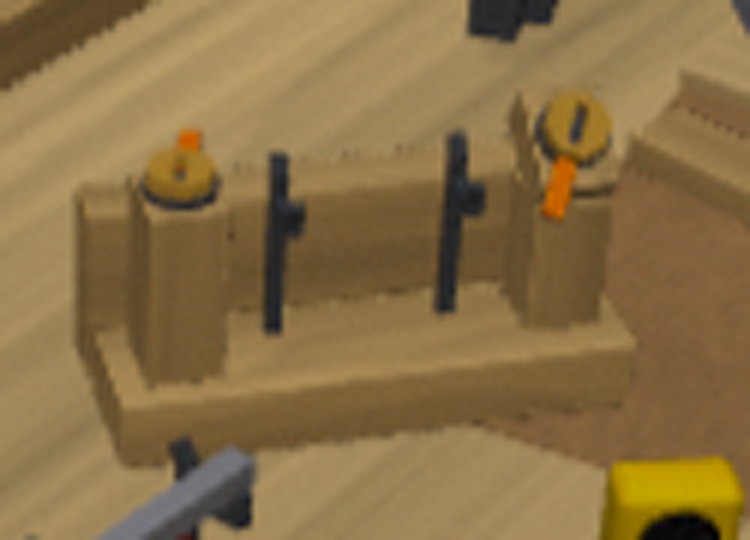

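View pics/c4.png

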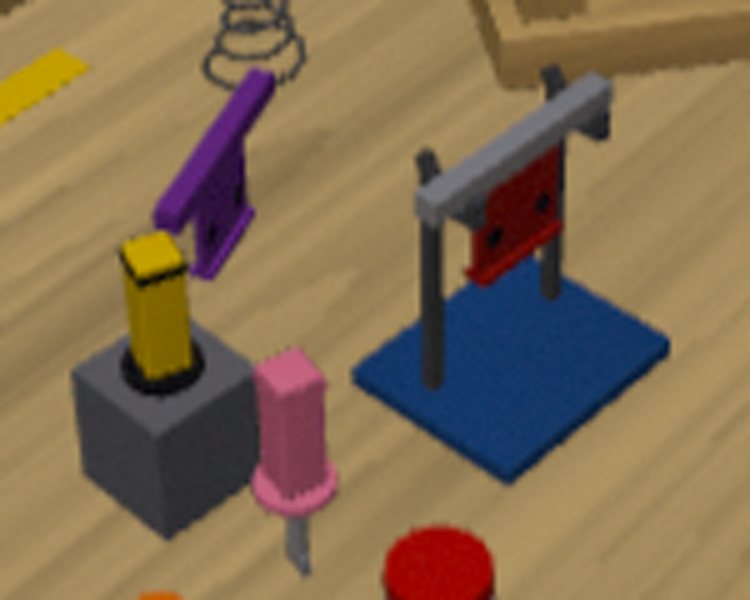

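```bash
cat > fit.py <<'E'
from h import *
from scipy.optimize import least_squares
s=6.
def T(pts,ox,oy,s=6.): return np.array([[ (p[0]+.5)/s-.5+ox,(p[1]+.5)/s-.5+oy] for p in pts])
m=1e-3
topM=np.array([(78,135,100),(78,-135,100),(-35,135,40),(-35,-135,40),(0,100,153.5)])*m
topP=T([(222,87),(653,432),(70,288),(487,612),(187,232)],330,130)
sdM=np.array([(-35,135,40),(-35,-135,40),(-35,135,0),(-35,-135,0),(78,135,100),(0,100,153.5)])*m
sdP=T([(120,410),(635,345),(125,465),(632,402),(78,190),(180,172)],300,130)
def tr(p,M):
    c,s_=np.cos(p[2]),np.sin(p[2]); return np.c_[p[0]+c*M[:,0]-s_*M[:,1],p[1]+s_*M[:,0]+c*M[:,1],M[:,2]]
bT=T([(523,512)],330,130);bS=T([(573,127)],300,130)
def res(p):
    b=np.array([[p[3],-.1,.157]])
    return np.r_[(proj('top',tr(p,topM))-topP).ravel(),(proj('side',tr(p,sdM))-sdP).ravel(),(proj('top',tr(p,b))-bT).ravel(),(proj('side',tr(p,b))-bS).ravel()]
r=least_squares(res,[.55,-.21,-.72,0],loss='soft_l1'); p=r.x
print(p,np.degrees(p[2])); print(np.round(r.fun.reshape(-1,2) if len(r.fun)%2==0 else r.fun,1))
# stand / bracket bar
# bar top corners z=.157
t=T([(373,485),(660,503),(657,535),(372,515)],190,140)
print('bar top', [np.round(atz('top',*q,.157)[:2],4) for q in t])
ct=np.mean([atz('top',*q,.157)[:2] for q in t],0);print(ct)
st=T([(430,407),(682,422),(665,636),(413,620)],190,140)
print('stand', [np.round(atz('top',*q,.014)[:2],4) for q in st],np.mean([atz('top',*q,.014)[:2] for q in st],0))
ho=T([(147,270),(279,287),(265,415),(134,397)],190,140)
print('holder', [np.round(atz('top',*q,.072)[:2],4) for q in ho],np.mean([atz('top',*q,.072)[:2] for q in ho],0))
dr=T([(158,291),(203,310),(184,357),(135,332)],190,140)
print('driver', [np.round(atz('top',*q,.148)[:2],4) for q in dr],np.mean([atz('top',*q,.148)[:2] for q in dr],0))
# side bar: c4 scale5
b=T([(417,190),(432,198),(597,72),(612,82)],220,190,5)
print('side bar', [np.round(atz('side',*q,.157)[:2],4) for q in b],np.mean([atz('side',*q,.157)[:2] for q in b],0))
d=T([(120,250),(155,270),(188,255),(152,232)],220,190,5)
print('side driver', [np.round(atz('side',*q,.148)[:2],4) for q in d],np.mean([atz('side',*q,.148)[:2] for q in d],0))
hh=T([(72,375),(158,432),(255,375)],220,190,5)
print('side holder', [np.round(atz('side',*q,.072)[:2],4) for q in hh], np.mean([atz('side',*hh[0],.072)[:2],atz('side',*hh[2],.072)[:2]],0))
# slot dirs
for q1,q2 in [((165,243),(203,220))]:
    a=T([q1,q2],330,130); w=[atz('top',*x,.1535) for x in a]; dd=(w[1]-w[0])[:2]; print('slot a ctr',(w[0]+w[1])/2,np.degrees(np.arctan2(dd[1],dd[0])))
E
python3 fit.py
```

```text
[ 0.55203556 -0.21506593 -0.66919382 -0.00452948] -38.341981476258105
[[-1.2 -0.7]
 [ 0.6 -0.2]
 [-1.  -1.3]
 [-0.1  0.9]
 [-1.  -0.1]
 [ 0.8 -0.6]
 [ 1.3 -0.7]
 [-0.2  1. ]
 [ 0.3  0.4]
 [-0.3 -1.3]
 [ 0.4 -1.3]
 [-0.5 -0.2]
 [ 1.2 -1.3]]
bar top [array([0.4654, 0.1576]), array([0.4588, 0.0273]), array([0.4444, 0.0283]), array([0.4518, 0.1576])]
[0.45511534 0.09269604]
stand [array([0.5126, 0.1533]), array([0.5065, 0.0243]), array([0.3979, 0.031 ]), array([0.4044, 0.1587])] [0.45532244 0.09180067]
holder [array([0.5737, 0.286 ]), array([0.5661, 0.2208]), array([0.5031, 0.2254]), array([0.5111, 0.2897])] [0.53850301 0.25545877]
driver [array([0.554, 0.261]), array([0.5454, 0.2399]), array([0.5236, 0.2478]), array([0.5348, 0.2708])] [0.53945257 0.25487782]
side bar [array([0.4659, 0.1579]), array([0.4566, 0.1579]), array([0.4561, 0.0298]), array([0.4453, 0.0317])] [0.45596496 0.09430674]
side driver [array([0.5508, 0.2697]), array([0.5285, 0.2694]), array([0.5241, 0.2524]), array([0.5485, 0.2514])] [0.53795057 0.26073427]
side holder [array([0.5705, 0.2904]), array([0.5117, 0.2916]), array([0.5029, 0.2352])] [0.53669385 0.26282758]
slot a ctr [ 0.61395413 -0.13789417  0.1535    ] -57.92086896886986
```

```bash
cat >> h.py <<'E'
def cur():
    o=env.observe(); return np.array(o['eef_pos']),R.from_euler('xyz',o['ee_rot']),o
def rows(p1,rpy1,n,rd=4):
    """n rows from the current pose to p1, rpy1(deg)"""
    p0,r0,o=cur(); r1=R.from_euler('xyz',rpy1,degrees=True) if not isinstance(rpy1,R) else rpy1
    rv=(r0.inv()*r1).as_rotvec(); out=[]
    for i in range(n):
        ri=r0*R.from_rotvec(rv*i/n)
        d=ri.inv().apply((np.array(p1)-p0)/n)
        out.append([round(float(x),rd) for x in d]+[round(float(x),2) for x in np.degrees(rv/n)])
    assert np.abs(np.array(out)[:,:3]).max()<.0417 and np.abs(np.array(out)[:,3:]).max()<7.16,np.abs(out).max(0)
    for a in range(0,n,12): print(str(out[a:a+12]).replace(' ','').replace('0.0,','0,'))
E
python3 - <<'E'
from h import *
rows([.4555,.093,.23],[180,0,-3],24,3)
E
```

```text
[[-0.025,-0.019,-0.001,-0,0,-2.99],[-0.024,-0.021,-0.001,-0,0,-2.99],[-0.023,-0.022,-0.001,-0,0,-2.99],[-0.021,-0.023,-0.001,-0,0,-2.99],[-0.02,-0.024,-0.001,-0,0,-2.99],[-0.019,-0.025,-0.001,-0,0,-2.99],[-0.018,-0.026,-0.001,-0,0,-2.99],[-0.016,-0.027,-0.001,-0,0,-2.99],[-0.015,-0.028,-0.001,-0,0,-2.99],[-0.013,-0.028,-0.001,-0,0,-2.99],[-0.012,-0.029,-0.001,-0,0,-2.99],[-0.01,-0.03,-0.001,-0,0,-2.99]]
[[-0.009,-0.03,-0.001,-0,0,-2.99],[-0.007,-0.031,-0.001,-0,0,-2.99],[-0.006,-0.031,-0.001,-0,0,-2.99],[-0.004,-0.031,-0.001,-0,0,-2.99],[-0.002,-0.031,-0.001,-0,0,-2.99],[-0.001,-0.031,-0.001,-0,0,-2.99],[0.001,-0.031,-0.001,-0,0,-2.99],[0.003,-0.031,-0.001,-0,0,-2.99],[0.004,-0.031,-0.001,-0,0,-2.99],[0.006,-0.031,-0.001,-0,0,-2.99],[0.007,-0.031,-0.001,-0,0,-2.99],[0.009,-0.03,-0.001,-0,0,-2.99]]
```

Emit:
{"name": "drive_tool", "arguments": {
  "increments": [
    [-0.025, -0.019, -0.001, 0, 0, -3],
    [-0.024, -0.021, -0.001, 0, 0, -3],
    [-0.023, -0.022, -0.001, 0, 0, -3],
    [-0.021, -0.023, -0.001, 0, 0, -3],
    [-0.02, -0.024, -0.001, 0, 0, -3],
    [-0.019, -0.025, -0.001, 0, 0, -3],
    [-0.018, -0.026, -0.001, 0, 0, -3],
    [-0.016, -0.027, -0.001, 0, 0, -3],
    [-0.015, -0.028, -0.001, 0, 0, -3],
    [-0.013, -0.028, -0.001, 0, 0, -3],
    [-0.012, -0.029, -0.001, 0, 0, -3],
    [-0.01, -0.03, -0.001, 0, 0, -3]
  ],
  "claw": 0.3
}}

```text
time_s: 2.7
eef_pos: [0.3085, -0.2421, 0.2163]
ee_rot: [3.137, -0.001, -0.655]
contact_force: [0.8, -0.5, 0.5]
finger_gap: 0.0659
```

```bash
python3 - <<'E'
from h import *
p,r,o=cur();print(o['time_s'],o['joint_pos'])
rows([.4555,.093,.23],[180,0,-3],18,3)
E
```

```text
2.7 [ 9.29790232e-01 -1.63774558e-02 -3.40941040e-01  2.12476907e+00
 -1.02182567e-03  1.03134226e+00 -6.59582403e-02]
[[-0.005,-0.02,-0.001,0.02,0,-1.92],[-0.004,-0.02,-0.001,0.02,0,-1.92],[-0.004,-0.02,-0.001,0.02,0,-1.92],[-0.003,-0.02,-0.001,0.02,0,-1.92],[-0.002,-0.02,-0.001,0.02,0,-1.92],[-0.002,-0.02,-0.001,0.02,0,-1.92],[-0.001,-0.02,-0.001,0.02,0,-1.92],[-0,-0.02,-0.001,0.02,0,-1.92],[0.001,-0.02,-0.001,0.02,0,-1.92],[0.001,-0.02,-0.001,0.02,0,-1.92],[0.002,-0.02,-0.001,0.02,0,-1.92],[0.003,-0.02,-0.001,0.02,0,-1.92]]
[[0.003,-0.02,-0.001,0.02,0,-1.92],[0.004,-0.02,-0.001,0.02,0,-1.92],[0.005,-0.02,-0.001,0.02,0,-1.92],[0.005,-0.02,-0.001,0.02,0,-1.92],[0.006,-0.019,-0.001,0.02,0,-1.92],[0.007,-0.019,-0.001,0.02,0,-1.92]]
```

Emit:
{"name": "drive_tool", "arguments": {
  "increments": [
    [-0.007, -0.03, -0.001, 0, 0, -2.9],
    [-0.006, -0.03, -0.001, 0, 0, -2.9],
    [-0.005, -0.03, -0.001, 0, 0, -2.9],
    [-0.003, -0.03, -0.001, 0, 0, -2.9],
    [-0.002, -0.03, -0.001, 0, 0, -2.9],
    [0, -0.03, -0.001, 0, 0, -2.9],
    [0.001, -0.03, -0.001, 0, 0, -2.9],
    [0.003, -0.03, -0.001, 0, 0, -2.9],
    [0.004, -0.03, -0.001, 0, 0, -2.9],
    [0.006, -0.03, -0.001, 0, 0, -2.9],
    [0.008, -0.03, -0.001, 0, 0, -2.9],
    [0.01, -0.03, -0.001, 0, 0, -2.9]
  ]
}}

```text
time_s: 3.7
eef_pos: [0.4504, 0.1146, 0.2299]
ee_rot: [3.131, -0.007, -0.018]
contact_force: [0.7, -1.3, -0.0]
finger_gap: 0.0657
```

```bash
python3 - <<'E'
from h import *
p,r,o=cur();print(o['time_s'],o['joint_pos'])
rows([.4555,.093,.131],[180,0,-3],6,3)
E
```

```text
3.7 [ 0.42405926  0.16048454 -0.81509251  1.94900146  0.14636461  1.08410351
 -0.47133307]
[[0.001,0.003,0.017,0.1,-0.07,0.33],[0.001,0.003,0.017,0.1,-0.07,0.33],[0.001,0.003,0.017,0.1,-0.07,0.33],[0.001,0.003,0.016,0.1,-0.07,0.33],[0.001,0.004,0.016,0.1,-0.07,0.33],[0.001,0.004,0.016,0.1,-0.07,0.33]]
```

Emit:
{"name": "drive_tool", "arguments": {
  "increments": [
    [0.002, 0.011, 0, 0.2, -0.1, 0.6],
    [0.003, 0.01, 0.01, 0.2, -0.1, 0.6],
    [0, 0, 0.025, 0.1, -0.1, 0.4],
    [0, 0, 0.02, 0.1, -0.1, 0.3],
    [0, 0, 0.015, 0, 0, 0]
  ]
}}

```text
time_s: 4.12
eef_pos: [0.4588, 0.0983, 0.1592]
ee_rot: [-3.138, -0.007, -0.044]
contact_force: [0.5, 0.2, 1.5]
finger_gap: 0.066
```

```bash
python3 - <<'E'
from h import *
p,r,o=cur();print(o['time_s'],o['joint_pos'])
rows([.4555,.093,.131],[180,0,-3],4,4)
snap('side','s1.png');i=cv2.imread('pics/s1.png');cv2.imwrite('pics/s1c.png',cv2.resize(i[150:300,230:390],None,fx=5,fy=4))
snap('top','t1.png');i=cv2.imread('pics/t1.png');cv2.imwrite('pics/t1c.png',cv2.resize(i[180:270,230:330],None,fx=6,fy=6))
E
```

```text
4.1167 [ 0.40553833  0.26711103 -0.77364143  2.02174005  0.23079627  0.9316019
 -0.53141385]
[[-0.0008,0.0014,0.007,-0.05,-0.1,0.13],[-0.0008,0.0014,0.007,-0.05,-0.1,0.13],[-0.0008,0.0014,0.007,-0.05,-0.1,0.13],[-0.0008,0.0014,0.007,-0.05,-0.1,0.13]]
```

View pics/s1c.png

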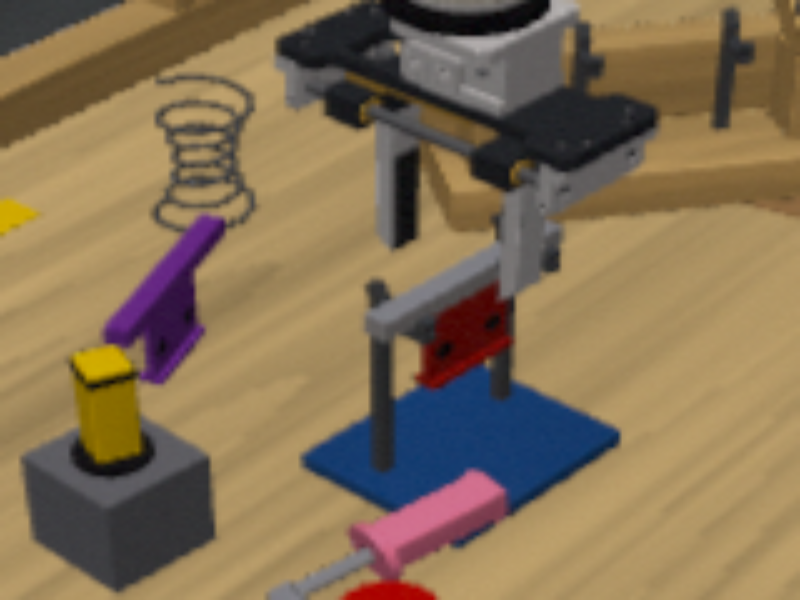

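The fingers straddle the bar at about (455,270). The pink driver, which was standing on its tip, has toppled by itself and lies near the stand. Nothing was near it.

Emit:
{"name": "drive_tool", "arguments": {
  "increments": [
    [-0.001, 0.003, 0.009, -0.05, -0.1, 0.2],
    [-0.001, 0.002, 0.009, -0.05, -0.1, 0.1],
    [-0.001, 0.001, 0.008, 0, -0.1, 0.1],
    [0, 0, 0.002, 0, 0, 0]
  ]
}}

```text
time_s: 4.55
eef_pos: [0.455, 0.0903, 0.1299]
ee_rot: [-3.141, -0.0, -0.053]
contact_force: [-1.5, 0.3, -0.3]
finger_gap: 0.0658
```

Emit:
{"name": "drive_tool", "arguments": {
  "increments": [
    [0, 0, 0, 0, 0, 0],
    [0, 0, 0, 0, 0, 0],
    [0, 0, 0, 0, 0, 0],
    [0, 0, 0, 0, 0, 0],
    [0, 0, 0, 0, 0, 0],
    [0, 0, 0, 0, 0, 0]
  ],
  "claw": 1
}}

```text
time_s: 5.05
eef_pos: [0.4557, 0.0904, 0.1307]
ee_rot: [-3.141, -0.002, -0.053]
contact_force: [-0.5, -0.7, -0.0]
finger_gap: 0.0292
```

Emit:
{"name": "drive_tool", "arguments": {
  "increments": [
    [0, 0, 0, 0, 0, 0],
    [0, 0, 0, 0, 0, 0],
    [0, 0, 0, 0, 0, 0],
    [0, 0, 0, 0, 0, 0]
  ]
}}

```text
time_s: 5.38
eef_pos: [0.4559, 0.0905, 0.1311]
ee_rot: [-3.141, -0.003, -0.053]
contact_force: [0.0, 0.3, -1.7]
finger_gap: 0.0136
```

Emit:
{"name": "drive_tool", "arguments": {
  "increments": [
    [0, 0, -0.008, 0, 0, 0],
    [0, 0, -0.014, 0, 0, 0],
    [0, 0, -0.02, 0, 0, 0],
    [0, 0, -0.025, 0, 0, 0],
    [0, 0, -0.025, 0, 0, 0],
    [0, 0, -0.02, 0, 0, 0],
    [0, 0, -0.015, 0, 0, 0],
    [0, 0, -0.005, 0, 0, 0]
  ]
}}

```text
time_s: 6.05
eef_pos: [0.4527, 0.0912, 0.2702]
ee_rot: [-3.14, 0.004, -0.05]
contact_force: [0.1, -0.5, -1.9]
finger_gap: 0.0136
```

```bash
python3 - <<'E'
from h import *
p,r,o=cur();print(o['time_s'],o['joint_pos'],o['eef_pos'])
snap('side','s2.png');i=cv2.imread('pics/s2.png');cv2.imwrite('pics/s2c.png',cv2.resize(i[130:300,230:430],None,fx=4,fy=3.5))
rows([.552,-.215,.25],[180,0,-39],14,3)
E
```

```text
6.05 [ 0.49350736  0.10856643 -0.80378019  1.89628452  0.08129478  1.17363641
 -0.38890644] [0.45269469 0.09123702 0.27020734]
[[0.008,0.021,0.001,-0,0.01,2.58],[0.009,0.021,0.001,-0,0.01,2.58],[0.01,0.021,0.001,-0,0.01,2.58],[0.011,0.02,0.001,-0,0.01,2.58],[0.012,0.02,0.001,-0,0.01,2.58],[0.013,0.019,0.001,-0,0.01,2.58],[0.014,0.019,0.001,-0,0.01,2.58],[0.014,0.018,0.001,-0,0.01,2.58],[0.015,0.017,0.001,-0,0.01,2.58],[0.016,0.017,0.001,-0,0.01,2.58],[0.017,0.016,0.001,-0,0.01,2.58],[0.017,0.015,0.001,-0,0.01,2.58]]
[[0.018,0.014,0.001,-0,0.01,2.58],[0.019,0.013,0.001,-0,0.01,2.58]]
```

View pics/s2c.png

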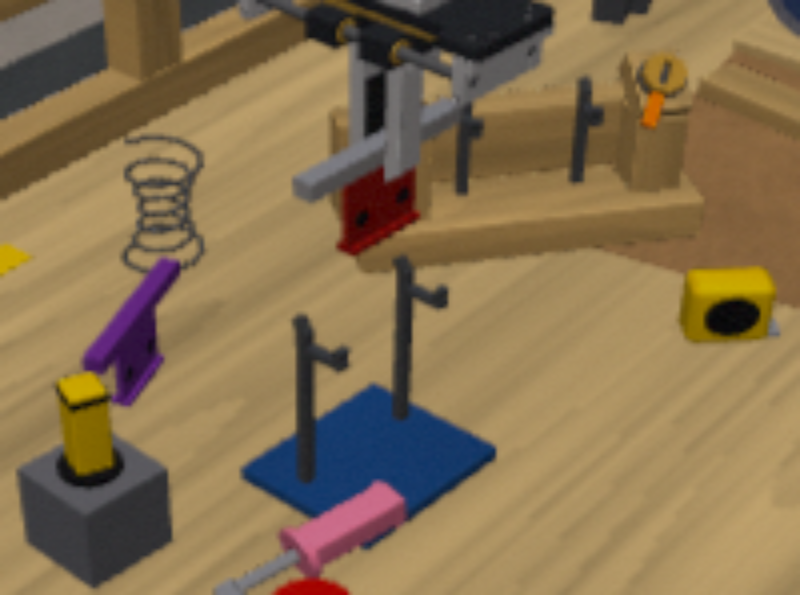

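Emit:
{"name": "drive_tool", "arguments": {
  "increments": [
    [0.008, 0.021, 0, 0, 0, 2.6],
    [0.009, 0.021, 0, 0, 0, 2.6],
    [0.01, 0.021, 0, 0, 0, 2.6],
    [0.011, 0.02, 0, 0, 0, 2.6],
    [0.012, 0.02, 0, 0, 0, 2.6],
    [0.013, 0.019, 0, 0, 0, 2.6],
    [0.014, 0.019, 0, 0, 0, 2.6],
    [0.014, 0.018, 0, 0, 0, 2.6],
    [0.015, 0.017, 0, 0, 0, 2.6],
    [0.016, 0.017, 0, 0, 0, 2.6],
    [0.017, 0.016, 0, 0, 0, 2.6],
    [0.017, 0.015, 0, 0, 0, 2.6]
  ]
}}

```text
time_s: 7.1
eef_pos: [0.535, -0.1992, 0.2635]
ee_rot: [3.137, 0.01, -0.645]
contact_force: [0.4, -1.1, -1.8]
finger_gap: 0.0139
```

```bash
cat > ov.py <<'E'
from h import *
from fit import tr
m=1e-3
def box(x0,x1,y0,y1,z0,z1):
    c=[(x,y,z) for x in(x0,x1) for y in(y0,y1) for z in(z0,z1)]
    return [(np.array(a)*m,np.array(b)*m) for i,a in enumerate(c) for b in c[i+1:] if sum(u!=v for u,v in zip(a,b))==1]
def draw(src,n,p,x,y,w,h,s,f,bx=-4.5):
    im=cv2.imread(src); im=cv2.resize(im[y:y+h,x:x+w],None,fx=s,fy=s,interpolation=cv2.INTER_CUBIC)
    segs=box(-35,35,-135,135,0,40)+box(46,78,-135,135,0,100)
    segs+=[(np.array((-12,yy,130))*m,np.array((12,yy,130))*m) for yy in(-46,46)]
    for cx,cy,cz,l in((0,100,153.5,0),(bx,-100,157,35)):
        t=np.linspace(0,2*np.pi,25); l=np.radians(l)
        P=np.c_[cx+16*np.cos(t)*np.cos(l),cy+16*np.sin(t),cz+16*np.cos(t)*np.sin(l)]*m
        segs+=list(zip(P[:-1],P[1:]))
    for a,b in segs:
        q=(proj(n,tr(p,np.array([a,b])))-[x,y]+.5)*s-.5
        cv2.line(im,*[tuple(int(round(v*8)) for v in k) for k in q],(255,0,255),1,cv2.LINE_AA,3)
    cv2.imwrite('pics/'+f,im)
E
python3 - <<'E'
from h import *
import io,contextlib
with contextlib.redirect_stdout(io.StringIO()):
    import ov,fit
print(cur()[2]['time_s'])
ov.draw('pics/top0.png','top',fit.p,330,130,120,110,6,'o1.png')
ov.draw('pics/side0.png','side',fit.p,300,130,125,90,6,'o2.png')
rows([.552,-.215,.25],[180,0,-39],4,3)
E
```

```text
7.1
[[0.006,0.001,0.003,0.06,0.14,0.51],[0.006,0.001,0.003,0.06,0.14,0.51],[0.006,0,0.003,0.06,0.14,0.51],[0.006,0,0.003,0.06,0.14,0.51]]
```

View pics/o1.png

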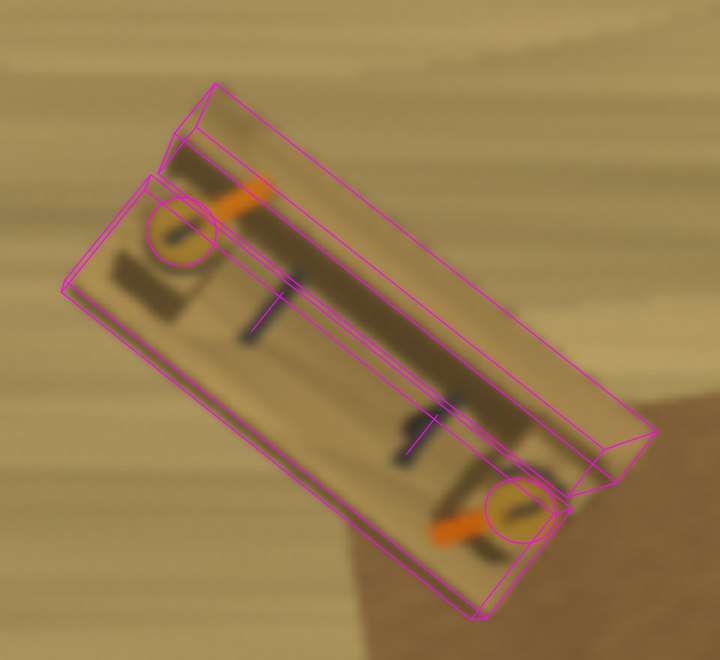

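View pics/o2.png

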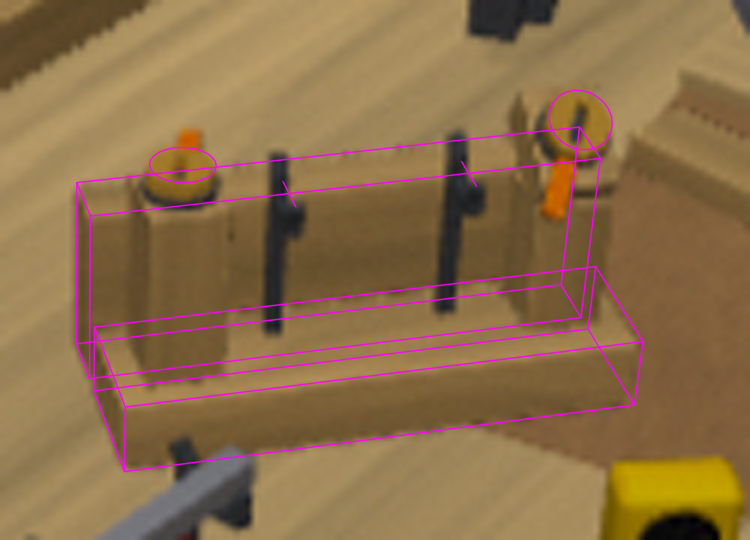

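```bash
python3 - <<'E'
from h import *
import io,contextlib
with contextlib.redirect_stdout(io.StringIO()):
    import fit
for nm,q in(('a',(187,232)),('b',(523,512))):
  z={'a':.1535,'b':.157}[nm]; x=fit.T([q],330,130)[0]; w=atz('top',*x,z)
  q2={'a':(180,172),'b':(573,127)}[nm]; x2=fit.T([q2],300,130)[0]; w2=atz('side',*x2,z)
  c,s=np.cos(fit.p[2]),np.sin(fit.p[2])
  for v in(w,w2):
    d=v[:2]-fit.p[:2]; print(nm,np.round(v,4),np.round([c*d[0]+s*d[1],-s*d[0]+c*d[1]],4))
E
python3 - <<'E'
import sys; sys.path.insert(0,'.')
from h import *
rows([.552,-.216,.22],[180,0,-38.3],6,3)
E
```

```text
a [ 0.6137 -0.1393  0.1535] [0.0014 0.0977]
a [ 0.6107 -0.1305  0.1535] [-0.0064  0.1028]
b [ 0.4859 -0.2921  0.157 ] [-0.0041 -0.1014]
b [ 0.4854 -0.2823  0.157 ] [-0.0106 -0.0941]
[[0.004,0,0.007,0.04,0.09,0.23],[0.004,0,0.007,0.04,0.09,0.23],[0.004,0,0.007,0.04,0.09,0.23],[0.004,0,0.007,0.04,0.09,0.23],[0.004,0,0.007,0.04,0.09,0.23],[0.004,0,0.007,0.04,0.09,0.23]]
```

```bash
python3 - <<'E'
from h import *
r=R.from_euler('xyz',[-3.14,.004,-.05]); p=np.array([.4527,.0912,.2702])
for d in([0,0,0],[.0068,.008,0],[-.0068,.008,0],[-.0068,-.008,0],[-.0068,-.008,0],[-.018,-.008,0],[-.018,.008,0]):
  print(d,proj('side',p+r.apply(d)))
i=cv2.imread('pics/s2.png');cv2.imwrite('pics/s2d.png',cv2.resize(i[140:210,290:360],None,fx=8,fy=8,interpolation=cv2.INTER_CUBIC))
E
```

```text
[0, 0, 0] [[325.73334535 177.67587858]]
[0.0068, 0.008, 0] [[325.79222458 175.1477864 ]]
[-0.0068, 0.008, 0] [[330.24302413 177.35979938]]
[-0.0068, -0.008, 0] [[325.67360826 180.24080479]]
[-0.0068, -0.008, 0] [[325.67360826 180.24080479]]
[-0.018, -0.008, 0] [[329.38811503 182.11269588]]
[-0.018, 0.008, 0] [[333.9487031  179.20149319]]
```

View pics/s2d.png

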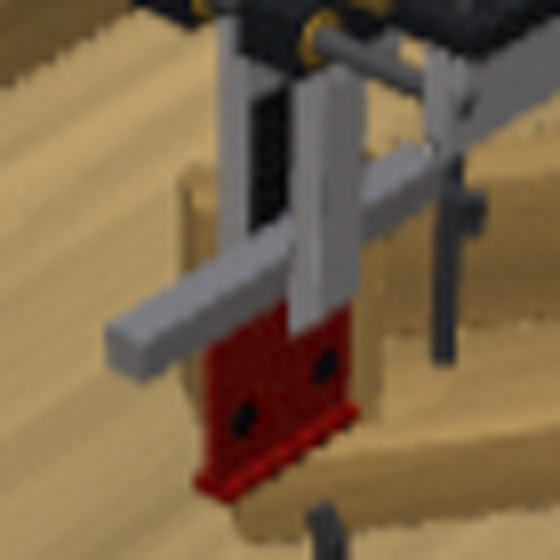

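```bash
python3 - <<'E'
from h import *
r=R.from_euler('xyz',[-3.14,.004,-.05]); p=np.array([.4527,.0912,.2702])+r.apply([0,0,-.0188])
for d in([.007,-.065,.007],[-.007,-.065,.007],[.007,-.065,-.007],[-.007,-.065,-.007],[-.002,-.030,.069],[-.002,.030,.069]):
  print(d,(proj('side',p+r.apply(d))-[290,140]+.5)*8-.5)
i=snap('top','t3.png');i=cv2.imread('pics/t3.png');cv2.imwrite('pics/t3c.png',cv2.resize(i[130:240,330:450],None,fx=6,fy=6,interpolation=cv2.INTER_CUBIC))
snap('side','s3.png');i=cv2.imread('pics/s3.png');cv2.imwrite('pics/s3c.png',cv2.resize(i[100:220,300:430],None,fx=6,fy=5,interpolation=cv2.INTER_CUBIC))
E
```

```text
[0.007, -0.065, 0.007] [[116.57150246 356.58159333]]
[-0.007, -0.065, 0.007] [[153.81456565 376.11289254]]
[0.007, -0.065, -0.007] [[116.10576253 314.6204856 ]]
[-0.007, -0.065, -0.007] [[153.62305914 334.02382884]]
[-0.002, -0.03, 0.069] [[223.77236492 493.95269989]]
[-0.002, 0.03, 0.069] [[357.68801736 405.63405981]]
```

View pics/t3c.png

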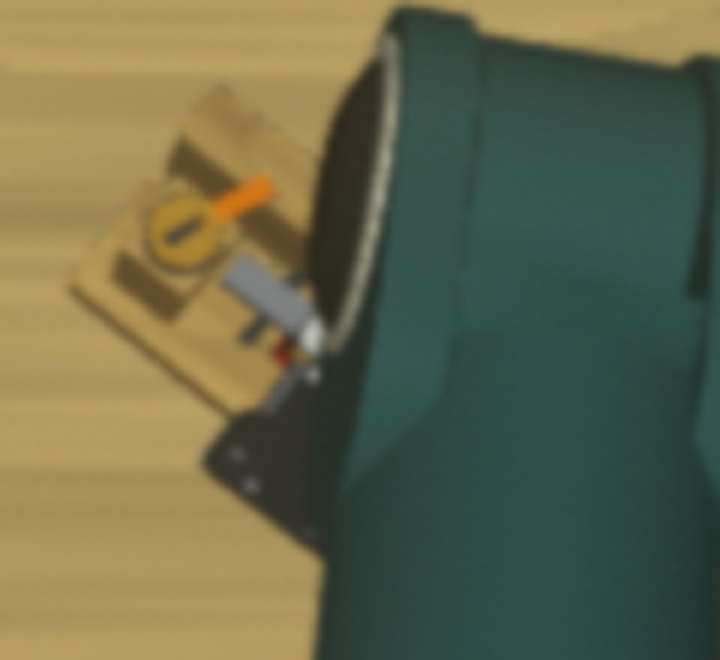

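View pics/s3c.png

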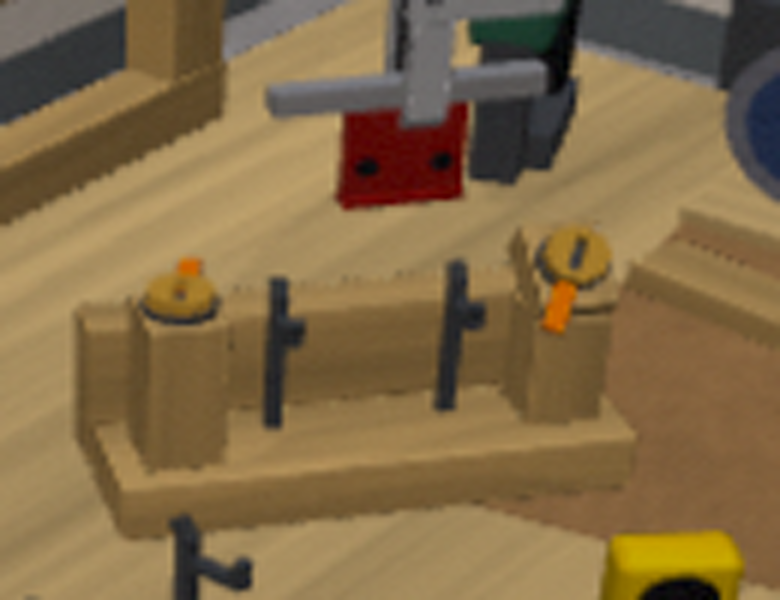

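Emit:
{"name": "drive_tool", "arguments": {
  "increments": [
    [0.004, 0, 0.01, 0, 0.1, 0.25],
    [0.004, 0, 0.012, 0, 0.1, 0.25],
    [0.004, 0, 0.015, 0, 0.1, 0.25],
    [0.004, 0, 0.016, 0, 0.1, 0.25],
    [0.004, 0.001, 0.016, 0, 0.1, 0.2],
    [0.003, 0.001, 0.014, 0, 0, 0.1],
    [0.002, 0.001, 0.01, 0, 0, 0]
  ]
}}

```text
time_s: 7.78
eef_pos: [0.5535, -0.2229, 0.1601]
ee_rot: [3.137, 0.001, -0.678]
contact_force: [-0.0, -0.4, -3.0]
finger_gap: 0.0133
```

```bash
python3 - <<'E'
from h import *
p,r,o=cur();print(o['time_s'],o['joint_pos'],o['eef_pos'])
rows([.5525,-.216,.150],[180,0,-38.3],6,4)
i=snap('top','t4.png');i=cv2.imread('pics/t4.png');cv2.imwrite('pics/t4c.png',cv2.resize(i[130:240,330:450],None,fx=6,fy=6,interpolation=cv2.INTER_CUBIC))
snap('side','s4.png');i=cv2.imread('pics/s4.png');cv2.imwrite('pics/s4c.png',cv2.resize(i[100:220,300:430],None,fx=6,fy=5,interpolation=cv2.INTER_CUBIC))
E
```

```text
7.7833 [ 0.6979894   0.45636434 -0.48207561  1.71593226  0.24516081  1.03198988
 -0.54770251] [ 0.55354932 -0.22294684  0.16011614]
[[-0.0009,-0.0008,0.0017,0.05,0.01,-0.09],[-0.0009,-0.0008,0.0017,0.05,0.01,-0.09],[-0.0009,-0.0008,0.0017,0.05,0.01,-0.09],[-0.0009,-0.0008,0.0017,0.05,0.01,-0.09],[-0.0009,-0.0008,0.0017,0.05,0.01,-0.09],[-0.0009,-0.0008,0.0017,0.05,0.01,-0.09]]
```

View pics/t4c.png

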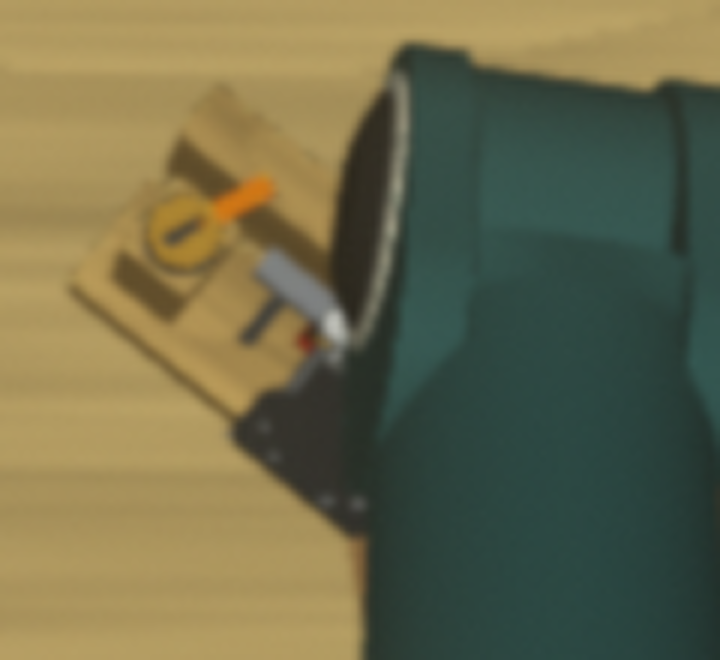

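View pics/s4c.png

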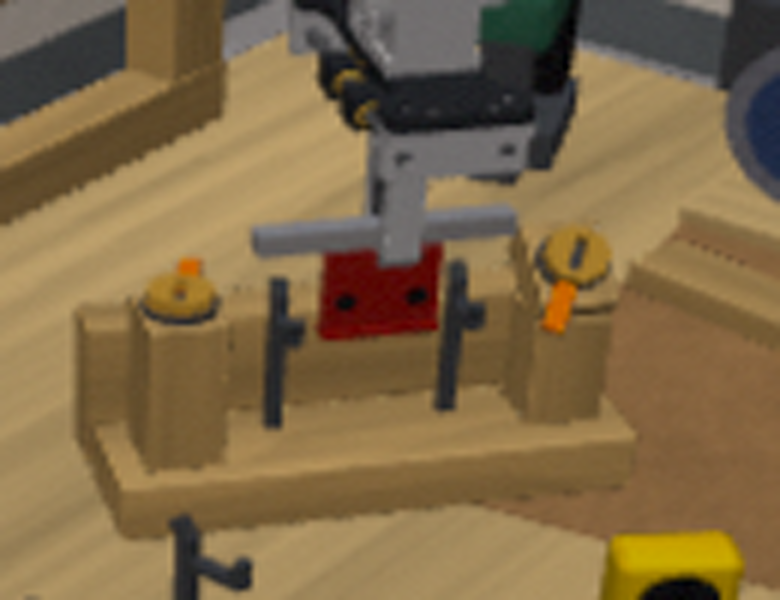

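Emit:
{"name": "drive_tool", "arguments": {
  "increments": [
    [-0.002, -0.002, 0.004, 0.1, 0, -0.2],
    [-0.002, -0.002, 0.004, 0.1, 0, -0.2],
    [-0.001, -0.001, 0.004, 0.1, 0, -0.1],
    [0, 0, 0.001, 0, 0, 0]
  ]
}}

```text
time_s: 8.22
eef_pos: [0.5529, -0.2146, 0.1475]
ee_rot: [-3.14, 0.001, -0.668]
contact_force: [-0.8, 0.6, -1.6]
finger_gap: 0.0138
```

```bash
python3 - <<'E'
from h import *
p,r,o=cur();print(o['time_s'],o['eef_pos'])
rows([.552,-.2155,.111],[180,0,-38.3],6,4)
i=snap('top','t5.png');i=cv2.imread('pics/t5.png');cv2.imwrite('pics/t5c.png',cv2.resize(i[150:210,350:420],None,fx=9,fy=9,interpolation=cv2.INTER_CUBIC))
E
```

```text
8.2167 [ 0.55294598 -0.21461223  0.14747127]
[[-0,0.0002,0.0061,-0.01,0.01,0.01],[-0,0.0002,0.0061,-0.01,0.01,0.01],[-0,0.0002,0.0061,-0.01,0.01,0.01],[-0,0.0002,0.0061,-0.01,0.01,0.01],[-0,0.0002,0.0061,-0.01,0.01,0.01],[-0,0.0002,0.0061,-0.01,0.01,0.01]]
```

View pics/t5c.png

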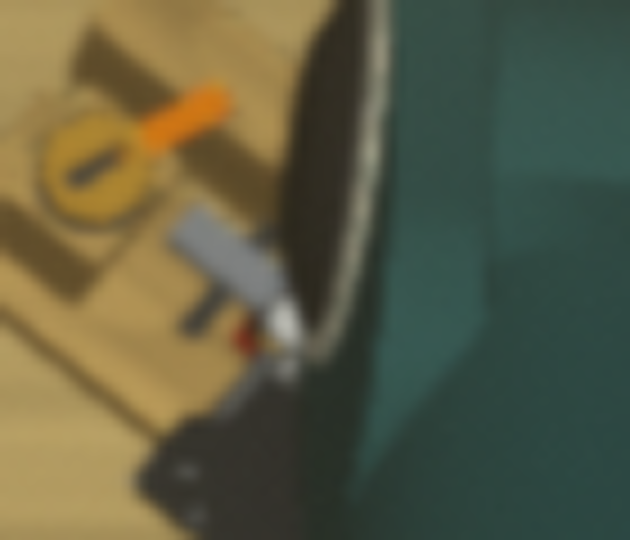

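Bar end at (185,220) in the crop sits between the hook's lip (190,325) and its post (265,235). I'll lower it, watching the force.

Emit:
{"name": "drive_tool", "arguments": {
  "increments": [
    [0, 0, 0.006, 0, 0, 0],
    [0, 0, 0.006, 0, 0, 0],
    [0, 0, 0.006, 0, 0, 0],
    [0, 0, 0.005, 0, 0, 0],
    [0, 0, 0.004, 0, 0, 0]
  ]
}}

```text
time_s: 8.68
eef_pos: [0.5539, -0.2152, 0.1198]
ee_rot: [-3.14, -0.002, -0.668]
contact_force: [0.9, -0.0, -1.7]
finger_gap: 0.0139
```

Emit:
{"name": "drive_tool", "arguments": {
  "increments": [
    [0, 0, 0.004, 0, 0, 0],
    [0, 0, 0.003, 0, 0, 0],
    [0, 0, 0.002, 0, 0, 0]
  ]
}}

```text
time_s: 8.93
eef_pos: [0.5539, -0.215, 0.1103]
ee_rot: [-3.14, -0.002, -0.668]
contact_force: [-16.0, 6.2, 41.6]
finger_gap: 0.0134
```

Emit:
{"name": "drive_tool", "arguments": {
  "increments": [
    [-0.002, 0, -0.001, 0, 0, 0],
    [0, 0, 0, 0, 0, 0]
  ]
}}

```text
time_s: 9.1
eef_pos: [0.5527, -0.2137, 0.1117]
ee_rot: [-3.14, -0.003, -0.668]
contact_force: [-0.3, 0.1, -2.0]
finger_gap: 0.0136
```

Emit:
{"name": "drive_tool", "arguments": {
  "increments": [
    [0, 0, 0.001, 0, 0, 0],
    [0, 0, 0, 0, 0, 0],
    [0, 0, 0, 0, 0, 0],
    [0, 0, 0, 0, 0, 0],
    [0, 0, 0, 0, 0, 0],
    [0, 0, 0, 0, 0, 0]
  ],
  "claw": 0.4
}}

```text
time_s: 9.6
eef_pos: [0.5533, -0.2141, 0.1105]
ee_rot: [-3.14, -0.004, -0.668]
contact_force: [0.5, -0.1, 0.1]
finger_gap: 0.0506
```

```bash
python3 - <<'E'
from h import *
snap('side','s6.png');i=cv2.imread('pics/s6.png');cv2.imwrite('pics/s6c.png',cv2.resize(i[100:220,300:430],None,fx=6,fy=5,interpolation=cv2.INTER_CUBIC))
E
```

```text
(no output)
```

View pics/s6c.png

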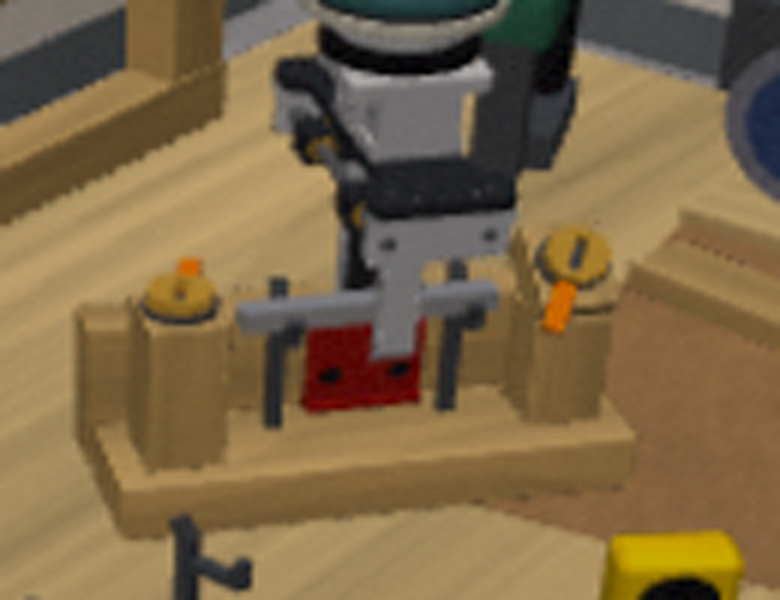

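Emit:
{"name": "drive_tool", "arguments": {
  "increments": [
    [0, 0, -0.01, 0, 0, 0],
    [0, 0, -0.02, 0, 0, 0],
    [0, 0, -0.025, 0, 0, 0],
    [0, 0, -0.03, 0, 0, 0],
    [0, 0, -0.03, 0, 0, 0],
    [0, 0, -0.03, 0, 0, 0],
    [0, 0, -0.02, 0, 0, 0]
  ]
}}

```text
time_s: 10.23
eef_pos: [0.5502, -0.2125, 0.2821]
ee_rot: [-3.141, 0.004, -0.667]
contact_force: [0.2, 0.2, -0.1]
finger_gap: 0.0567
```

```bash
python3 - <<'E'
from h import *
snap('side','s7.png');snap('top','t7.png')
a=cv2.imread('pics/t7.png')[180:215,205:245];b=cv2.imread('pics/s7.png')[230:295,230:275]
a=cv2.resize(a,None,fx=10,fy=10,interpolation=cv2.INTER_CUBIC);b=cv2.resize(b,None,fx=8,fy=8,interpolation=cv2.INTER_CUBIC)
o=np.zeros((520,780,3),np.uint8);o[:350,:400]=a;o[:520,410:770]=b
cv2.imwrite('pics/d7.png',o)
E
```

```text
(no output)
```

View pics/d7.png

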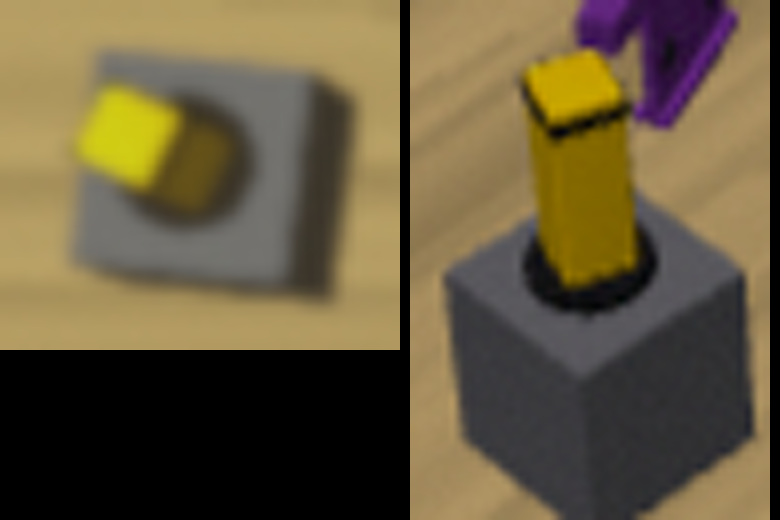

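View pics/s7.png

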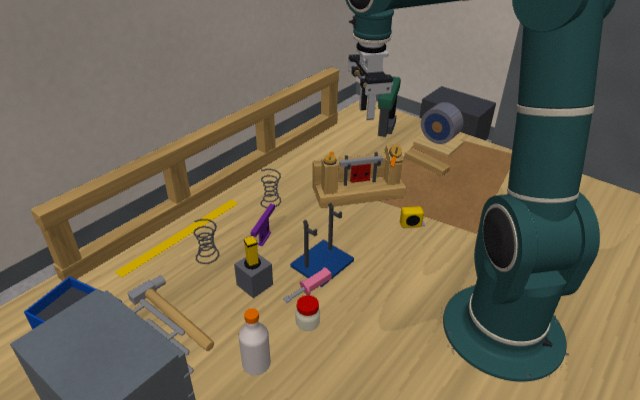

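```bash
python3 - <<'E'
from h import *
import io,contextlib
with contextlib.redirect_stdout(io.StringIO()):
    import fit
def ang(P): return [round(float(np.degrees(np.arctan2(*(P[(i+1)%len(P)]-P[i])[[1,0]]))%90),1) for i in range(len(P))]
t=fit.T([(108,85),(185,113),(152,190),(75,150)],205,180,10); P=np.array([atz('top',*q,.148)[:2] for q in t]);print(P.mean(0),ang(P),P)
t=fit.T([(112,88),(178,82),(218,102),(152,135)],230,230,8); 
t=fit.T([(525-410,83),(592-410,50),(628-410,100),(555-410,128)],230,230,8);P=np.array([atz('side',*q,.148)[:2] for q in t]);print(P.mean(0),ang(P))
t=fit.T([(100,50),(325,75),(297,283),(72,262)],205,180,10);P=np.array([atz('top',*q,.072)[:2] for q in t]);print('holder',P.mean(0),ang(P))
t=fit.T([(445-410,275),(580-410,378),(745-410,270)],230,230,8);P=np.array([atz('side',*q,.072)[:2] for q in t]);print('holder',(P[0]+P[2])/2,ang(P))
E
```

```text
[0.54036573 0.25592835] [70.8, 69.0, 63.5, 65.4] [[0.5540604  0.26258124]
 [0.54652509 0.24098109]
 [0.52502079 0.24922442]
 [0.53585663 0.27092666]]
[0.53603114 0.26314235] [78.6, 68.8, 70.9, 68.0]
holder [0.53947707 0.25419438] [84.3, 84.4, 85.4, 84.9]
holder [0.53832496 0.25983293] [85.2, 84.5, 40.6]
```

```bash
python3 - <<'E'
from h import *
rows([.538,.258,.23],[180,0,-22],15,3)
E
```

```text
[[-0.02,-0.024,0.004,-0.01,0,-1.08],[-0.02,-0.024,0.004,-0.01,0,-1.08],[-0.019,-0.025,0.004,-0.01,0,-1.08],[-0.019,-0.025,0.004,-0.01,0,-1.08],[-0.018,-0.026,0.004,-0.01,0,-1.08],[-0.018,-0.026,0.004,-0.01,0,-1.08],[-0.017,-0.026,0.004,-0.01,0,-1.08],[-0.017,-0.027,0.004,-0.01,0,-1.08],[-0.016,-0.027,0.004,-0.01,0,-1.08],[-0.016,-0.027,0.004,-0.01,0,-1.08],[-0.015,-0.027,0.004,-0.01,0,-1.08],[-0.015,-0.028,0.004,-0.01,0,-1.08]]
[[-0.014,-0.028,0.004,-0.01,0,-1.08],[-0.014,-0.028,0.004,-0.01,0,-1.08],[-0.013,-0.029,0.004,-0.01,0,-1.08]]
```

Emit:
{"name": "drive_tool", "arguments": {
  "increments": [
    [-0.02, -0.024, 0.002, 0, 0, -1.1],
    [-0.02, -0.024, 0.003, 0, 0, -1.1],
    [-0.019, -0.025, 0.003, 0, 0, -1.1],
    [-0.019, -0.025, 0.004, 0, 0, -1.1],
    [-0.018, -0.026, 0.004, 0, 0, -1.1],
    [-0.018, -0.026, 0.004, 0, 0, -1.1],
    [-0.017, -0.026, 0.004, 0, 0, -1.1],
    [-0.017, -0.027, 0.004, 0, 0, -1.1],
    [-0.016, -0.027, 0.004, 0, 0, -1.1],
    [-0.016, -0.027, 0.004, 0, 0, -1.1],
    [-0.015, -0.027, 0.004, 0, 0, -1.1],
    [-0.015, -0.028, 0.004, 0, 0, -1.1]
  ]
}}

```text
time_s: 11.33
eef_pos: [0.5363, 0.1722, 0.2396]
ee_rot: [3.14, -0.004, -0.439]
contact_force: [0.4, -0.5, 0.3]
finger_gap: 0.0564
```

```bash
python3 - <<'E'
from h import *
p,r,o=cur();print(o['time_s'],o['joint_pos'],p)
rows([.538,.258,.19],[180,0,-22],5,3)
E
```

```text
11.3333 [ 0.21116268  0.3530158  -0.72462702  1.71331709  0.25560113  1.17008941
 -1.02205477] [0.53633775 0.17224844 0.23963522]
[[-0.007,-0.016,0.01,0.02,-0.04,-0.63],[-0.007,-0.016,0.01,0.02,-0.04,-0.63],[-0.007,-0.016,0.01,0.02,-0.04,-0.63],[-0.006,-0.016,0.01,0.02,-0.04,-0.63],[-0.006,-0.016,0.01,0.02,-0.04,-0.63]]
```

Emit:
{"name": "drive_tool", "arguments": {
  "increments": [
    [-0.01, -0.022, 0.005, 0, 0, -0.8],
    [-0.01, -0.022, 0.01, 0, 0, -0.8],
    [-0.008, -0.02, 0.012, 0, 0, -0.8],
    [-0.004, -0.01, 0.012, 0, 0, -0.6],
    [-0.002, -0.002, 0.006, 0, 0, -0.2],
    [0, 0, 0, 0, 0, 0]
  ]
}}

```text
time_s: 11.83
eef_pos: [0.5318, 0.2671, 0.1924]
ee_rot: [3.141, -0.001, -0.369]
contact_force: [0.2, 0.1, -0.6]
finger_gap: 0.0568
```

```bash
python3 - <<'E'
from h import *
p,r,o=cur();print(o['time_s'],o['joint_pos'],p)
rows([.538,.258,.101],[180,0,-22],6,3)
E
```

```text
11.8333 [ 0.03298066  0.4702309  -0.73042598  1.6858464   0.34403619  1.11807935
 -1.1652863 ] [0.53184967 0.2670946  0.19235609]
[[0.001,0.001,0.015,0.01,-0.01,0.14],[0.001,0.001,0.015,0.01,-0.01,0.14],[0.001,0.001,0.015,0.01,-0.01,0.14],[0.002,0.001,0.015,0.01,-0.01,0.14],[0.002,0.001,0.015,0.01,-0.01,0.14],[0.002,0.001,0.015,0.01,-0.01,0.14]]
```

Emit:
{"name": "drive_tool", "arguments": {
  "increments": [
    [0.004, 0.003, 0.003, 0, 0, 0.3],
    [0.004, 0.003, 0.006, 0, 0, 0.3],
    [0.001, 0.001, 0.014, 0, 0, 0.2],
    [0, 0, 0.01, 0, 0, 0]
  ]
}}

```text
time_s: 12.17
eef_pos: [0.5405, 0.2528, 0.1608]
ee_rot: [-3.141, -0.005, -0.389]
contact_force: [0.1, -0.2, 0.0]
finger_gap: 0.0566
```

```bash
python3 - <<'E'
from h import *
p,r,o=cur();print(o['time_s'],p)
rows([.538,.258,.101],[180,0,-22],5,4)
snap('side','s8.png');snap('top','t8.png')
a=cv2.imread('pics/t8.png')[170:225,190:250];b=cv2.imread('pics/s8.png')[190:290,215:295]
a=cv2.resize(a,None,fx=6,fy=6,interpolation=cv2.INTER_CUBIC);b=cv2.resize(b,None,fx=5,fy=5,interpolation=cv2.INTER_CUBIC)
o=np.zeros((500,780,3),np.uint8);o[:330,:360]=a;o[:500,370:770]=b
cv2.imwrite('pics/d8.png',o)
E
```

```text
12.1667 [0.5404806  0.25282262 0.16081811]
[[-0.0009,-0.0008,0.012,-0.01,-0.06,-0.06],[-0.0009,-0.0008,0.012,-0.01,-0.06,-0.06],[-0.0009,-0.0008,0.012,-0.01,-0.06,-0.06],[-0.0009,-0.0008,0.012,-0.01,-0.06,-0.06],[-0.0009,-0.0008,0.012,-0.01,-0.06,-0.06]]
```

View pics/d8.png

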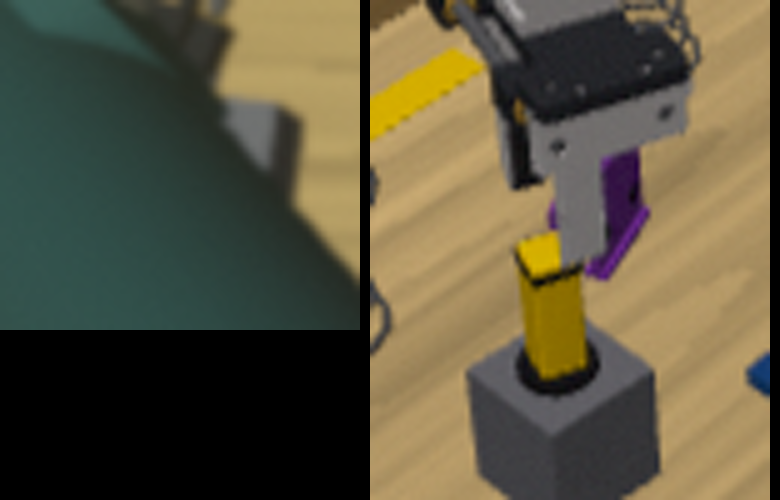

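```bash
python3 - <<'E'
from h import *
for P in([.538,.258,.148],[.5405,.2528,.148],[.538,.262,.148]): print((proj('side',P)-[215,190]+.5)*5-.5+[370,0])
E
```

```text
[[552.87627146 248.60401561]]
[[557.0159133  240.65292779]]
[[546.69542111 253.01642214]]
```

Emit:
{"name": "drive_tool", "arguments": {
  "increments": [
    [-0.003, -0.003, 0.006, 0, -0.1, 0],
    [-0.002, -0.002, 0.012, 0, -0.1, 0],
    [-0.001, 0, 0.014, 0, -0.1, 0],
    [0, 0, 0.012, 0, 0, 0],
    [0, 0, 0.008, 0, 0, 0],
    [0, 0, 0.004, 0, 0, 0]
  ]
}}

```text
time_s: 12.77
eef_pos: [0.5365, 0.2603, 0.1004]
ee_rot: [-3.141, 0.001, -0.389]
contact_force: [0.5, 0.1, -0.3]
finger_gap: 0.0562
```

Emit:
{"name": "drive_tool", "arguments": {
  "increments": [
    [0, 0, 0, 0, 0, 0],
    [0, 0, 0, 0, 0, 0],
    [0, 0, 0, 0, 0, 0],
    [0, 0, 0, 0, 0, 0],
    [0, 0, 0, 0, 0, 0],
    [0, 0, 0, 0, 0, 0],
    [0, 0, 0, 0, 0, 0]
  ],
  "claw": 1
}}

```text
time_s: 13.35
eef_pos: [0.5367, 0.2605, 0.1002]
ee_rot: [-3.141, 0.001, -0.389]
contact_force: [-0.9, 0.5, -1.7]
finger_gap: 0.0239
```

Emit:
{"name": "drive_tool", "arguments": {
  "increments": [
    [0, 0, -0.006, 0, 0, 0],
    [0, 0, -0.012, 0, 0, 0],
    [0, 0, -0.018, 0, 0, 0],
    [0, 0, -0.022, 0, 0, 0],
    [0, 0, -0.022, 0, 0, 0],
    [0, 0, -0.022, 0, 0, 0],
    [0, 0, -0.018, 0, 0, 0],
    [0, 0, -0.01, 0, 0, 0],
    [0, 0, 0, 0, 0, 0]
  ]
}}

```text
time_s: 14.1
eef_pos: [0.5365, 0.2607, 0.2434]
ee_rot: [-3.138, -0.001, -0.388]
contact_force: [-0.1, -0.8, -1.0]
finger_gap: 0.0236
```

```bash
python3 - <<'E'
from h import *
p,r,o=cur();print(o['time_s'],p,o['ee_rot'],o['joint_pos'])
snap('side','s9.png')
b=cv2.imread('pics/s9.png')[150:260,210:300]
cv2.imwrite('pics/d9.png',cv2.resize(b,None,fx=6,fy=5.4,interpolation=cv2.INTER_CUBIC))
E
```

```text
14.1 [0.53645194 0.26068585 0.24344466] [-3.13832253e+00 -1.03185451e-03 -3.87925269e-01] [ 0.06142987  0.42208466 -0.7468314   1.62752149  0.30139786  1.20783304
 -1.13672249]
```

View pics/d9.png

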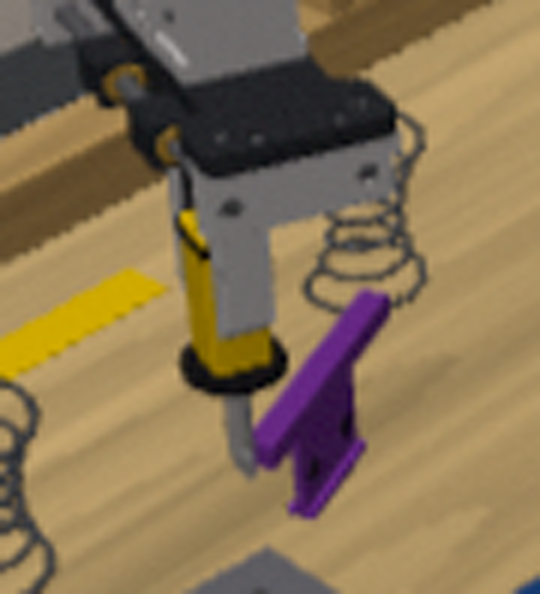

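```bash
python3 - <<'E'
from h import *
p,r,o=cur()
def cr(q): return ((q-[210,150]+.5)*[6,5.4]-.5).round(0)
for dy in(-.006,-.003,0,.003,.006):
  print(dy,cr(proj('side',p+r.apply([0,dy,.0842])))[0],cr(proj('side',p+r.apply([0,dy,.0842-.059])))[0],cr(proj('side',p+r.apply([0,dy,.0842-.132])))[0])
print(cr(proj('side',p+r.apply([.0065,0,.0842])))[0],cr(proj('side',p+r.apply([-.0065,0,.0842])))[0],cr(proj('side',p+r.apply([0,.0065,.0842])))[0],cr(proj('side',p+r.apply([0,-.0065,.0842])))[0])
i=cv2.imread('pics/s9.png');cv2.imwrite('pics/d9b.png',cv2.resize(i[205:245,230:275],None,fx=14,fy=14,interpolation=cv2.INTER_CUBIC))
E
```

```text
-0.006 [231. 476.] [220. 367.] [205. 222.]
-0.003 [238. 473.] [227. 365.] [213. 220.]
0 [245. 471.] [235. 362.] [221. 218.]
0.003 [253. 469.] [242. 360.] [229. 216.]
0.006 [260. 467.] [250. 358.] [236. 214.]
[239. 462.] [252. 480.] [261. 466.] [230. 476.]
```

View pics/d9b.png

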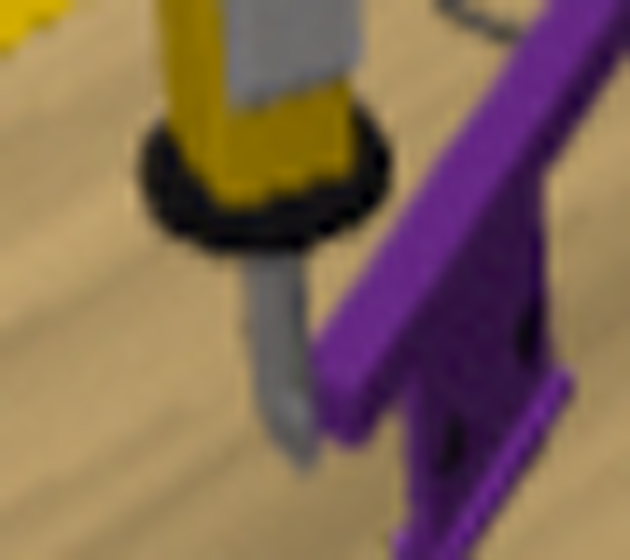

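```bash
python3 - <<'E'
from h import *
for n,x,y,f in(('side',315,140,'s7'),('side',380,138,'s7'),('top',350,155,'t7'),('top',400,200,'t0p')):
    pass
s=cv2.imread('pics/s7.png');t=cv2.imread('pics/top0.png')
def c(i,x,y): return cv2.resize(i[y:y+26,x:x+26],None,fx=15,fy=15,interpolation=cv2.INTER_CUBIC)
o=np.vstack([np.hstack([c(s,317,147),c(s,384,140)])]); cv2.imwrite('pics/hs.png',o)
cv2.imwrite('pics/ht.png',np.hstack([c(t,349,156),c(t,404,202)]))
E
```

```text
(no output)
```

View pics/hs.png

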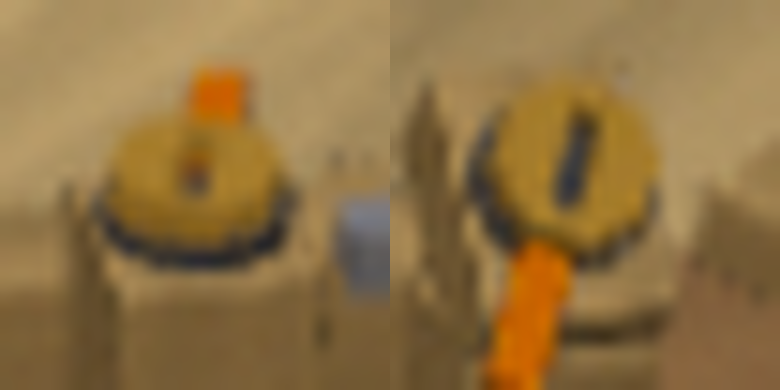

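View pics/ht.png

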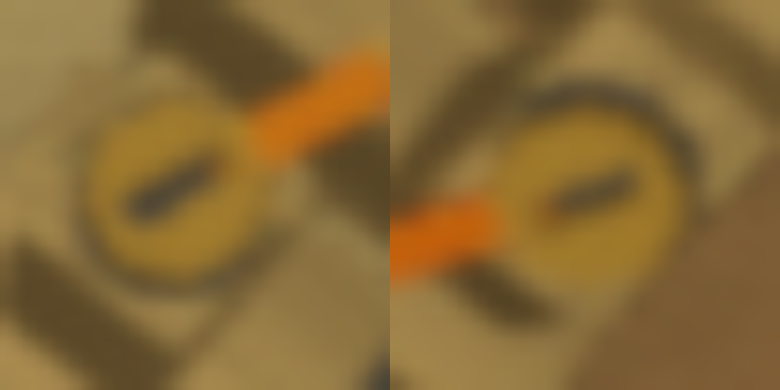

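```bash
python3 - <<'E'
from h import *
from scipy.optimize import least_squares
sa=np.array([329.5,156.7]); ta=np.array([360.3,168.0])
print(atz('side',*sa,.1535),atz('top',*ta,.1535))
f=lambda P:np.r_[proj('side',P)[0]-sa,proj('top',P)[0]-ta]
r=least_squares(f,[.61,-.13,.15]);print(r.x,r.fun)
d=lambda a,b:np.degrees(np.arctan2(*(b-a)[[1,0]]))
T=lambda x,y:(349+x/15-.5,156+y/15-.5)
print(d(atz('top',*T(130,213),.1535),atz('top',*T(222,158),.1535)),d(atz('top',*T(177,188),.145),atz('top',*T(385,80),.143)))
# b: disk from side: brass left 495-390.. right 655-390
sb=np.array([384+(576-390)/15-.5,140+158/15-.5]); 
tb=np.array([404+(590-390)/15-.5,202+192/15-.5])
print(atz('side',*sb,.157),atz('top',*tb,.157))
f=lambda P:np.r_[proj('side',P)[0]-sb,proj('top',P)[0]-tb]
r=least_squares(f,[.49,-.28,.15]);print(r.x,r.fun)
E
```

```text
[ 0.6160854  -0.13696592  0.1535    ] [ 0.6144213  -0.13802705  0.1535    ]
[ 0.61523846 -0.13752345  0.15340393] [ 0.35028     0.04990738 -0.18412592 -0.28689397]
-58.230355188323436 -61.365487586963624
[ 0.48571487 -0.28731393  0.157     ] [ 0.48760191 -0.29232799  0.157     ]
[ 0.48820757 -0.29291773  0.15342537] [ 0.16657746  0.00892238 -0.07699862 -0.13335816]
```

```bash
python3 - <<'E'
from h import *
rows([.615,-.1375,.266],[180,0,-60],14,3)
E
```

```text
[[0.016,0.024,-0.002,-0.01,0,2.7],[0.017,0.023,-0.002,-0.01,0,2.7],[0.018,0.023,-0.002,-0.01,0,2.7],[0.019,0.022,-0.002,-0.01,0,2.7],[0.02,0.021,-0.002,-0.01,0,2.7],[0.021,0.02,-0.002,-0.01,0,2.7],[0.022,0.019,-0.002,-0.01,0,2.7],[0.023,0.018,-0.002,-0.01,0,2.7],[0.024,0.017,-0.002,-0.01,0,2.7],[0.024,0.015,-0.002,-0.01,0,2.7],[0.025,0.014,-0.002,-0.01,0,2.7],[0.026,0.013,-0.002,-0.01,0,2.7]]
[[0.026,0.012,-0.002,-0.01,0,2.7],[0.027,0.011,-0.002,-0.01,0,2.7]]
```

Emit:
{"name": "drive_tool", "arguments": {
  "increments": [
    [0.016, 0.024, -0.006, 0, 0, 2.7],
    [0.017, 0.023, -0.006, 0, 0, 2.7],
    [0.018, 0.023, -0.005, 0, 0, 2.7],
    [0.019, 0.022, -0.004, 0, 0, 2.7],
    [0.02, 0.021, -0.003, 0, 0, 2.7],
    [0.021, 0.02, -0.002, 0, 0, 2.7],
    [0.022, 0.019, -0.002, 0, 0, 2.7],
    [0.023, 0.018, 0, 0, 0, 2.7],
    [0.024, 0.017, 0, 0, 0, 2.7],
    [0.024, 0.015, 0, 0, 0, 2.7],
    [0.025, 0.014, 0, 0, 0, 2.7],
    [0.02, 0.01, 0, 0, 0, 2.7]
  ]
}}

```text
time_s: 15.15
eef_pos: [0.5945, -0.0854, 0.2571]
ee_rot: [3.13, 0.011, -0.968]
contact_force: [-0.2, -1.4, -0.7]
finger_gap: 0.0241
```

```bash
python3 - <<'E'
from h import *
p,r,o=cur();print(o['time_s'],o['joint_pos'],p)
rows([.615,-.1375,.258],[180,0,-60],6,4)
E
```

```text
15.15 [ 0.49132424  0.38480455 -0.52484798  1.5887957   0.19717517  1.23773018
 -1.03779568] [ 0.59449506 -0.08536926  0.25713996]
[[0.0091,0.0021,-0.0002,0.11,0.1,0.75],[0.0091,0.002,-0.0002,0.11,0.1,0.75],[0.0091,0.0019,-0.0002,0.11,0.1,0.75],[0.0092,0.0017,-0.0002,0.11,0.1,0.75],[0.0092,0.0016,-0.0002,0.11,0.1,0.75],[0.0092,0.0015,-0.0002,0.11,0.1,0.75]]
```

Emit:
{"name": "drive_tool", "arguments": {
  "increments": [
    [0.012, 0.003, -0.002, 0.1, 0.1, 0.8],
    [0.012, 0.003, -0.001, 0.1, 0.1, 0.8],
    [0.011, 0.002, 0, 0.1, 0.1, 0.8],
    [0.009, 0.001, 0, 0.1, 0.1, 0.8],
    [0.006, 0.001, 0, 0.1, 0.1, 0.8],
    [0.002, 0, 0, 0.1, 0.1, 0.4],
    [0, 0, 0, 0, 0, 0]
  ]
}}

```text
time_s: 15.73
eef_pos: [0.616, -0.1395, 0.2568]
ee_rot: [3.139, 0.002, -1.054]
contact_force: [-0.3, -0.2, -1.7]
finger_gap: 0.0235
```

```bash
cat > look.py <<'E'
from h import *
import sys
def look(name,cx,cy,w=45,h=40,s=14):
    snap('side',name+'_raw.png');i=cv2.imread('pics/'+name+'_raw.png')
    x,y=cx-w//2,cy-h//2
    cv2.imwrite('pics/'+name+'.png',cv2.resize(i[y:y+h,x:x+w],None,fx=s,fy=s,interpolation=cv2.INTER_CUBIC))
    return x,y,s
E
python3 - <<'E'
from look import *
p,r,o=cur();print(o['time_s'],p,o['ee_rot'])
x,y,s=look('l1',330,145)
P=p+r.apply([0,0,.0842]); print('tip',P,(proj('side',P)-[x,y]+.5)*s-.5,'slot',(np.array([329.5,156.7])-[x,y]+.5)*s-.5)
rows([.615,-.1375,.246],[180,0,-60],5,4)
E
```

```text
15.7333 [ 0.61597446 -0.13947823  0.25683298] [ 3.13862846e+00  2.42146386e-03 -1.05410022e+00]
tip [ 0.61565674 -0.13942426  0.17263359] [[318.63875248 366.2092849 ]] slot [307.5 450.3]
[[-0.0004,-0,0.0022,0.03,0.03,-0.07],[-0.0004,-0,0.0022,0.03,0.03,-0.07],[-0.0004,-0,0.0022,0.03,0.03,-0.07],[-0.0004,-0,0.0022,0.03,0.03,-0.07],[-0.0004,-0,0.0022,0.03,0.03,-0.07]]
```

View pics/l1.png

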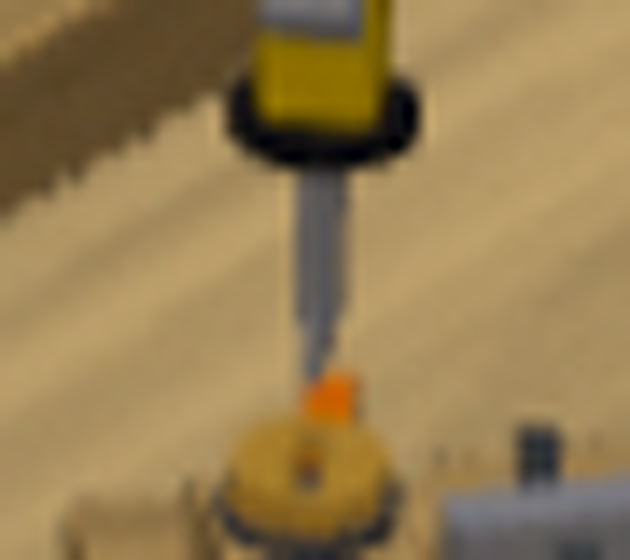

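```bash
python3 - <<'E'
from h import *
p,r,o=cur();x,y,s=330-22,145-20,14
for P in([.61566,-.13942,.1726],[.61566,-.13942,.1535],[.615,-.1375,.1535]): print((proj('side',P)-[x,y]+.5)*s-.5)
# axis check
for a in(.0842,.0842-.056,.0842-.02): print((proj('side',p+r.apply([0,0,a]))-[x,y]+.5)*s-.5)
E
```

```text
[[318.60954706 366.35372381]]
[[316.45398726 446.17506817]]
[[313.25976592 451.03987744]]
[[318.0870428  367.01804779]]
[[323.84871462 125.17540488]]
[[320.11441504 281.92034104]]
```

Emit:
{"name": "drive_tool", "arguments": {
  "increments": [
    [-0.001, -0.001, 0.006, 0, 0, 0],
    [-0.001, 0, 0.006, 0, 0, 0],
    [0, 0, 0.003, 0, 0, 0],
    [0, 0, 0, 0, 0, 0]
  ]
}}

```text
time_s: 16.12
eef_pos: [0.6155, -0.134, 0.2406]
ee_rot: [3.139, 0.003, -1.049]
contact_force: [0.5, -0.3, -0.8]
finger_gap: 0.024
```

```bash
python3 - <<'E'
from look import *
p,r,o=cur();print(o['time_s'],p,o['ee_rot'])
x,y,s=look('l2',330,150)
for a in(.0842,):
  P=p+r.apply([0,0,a]); print('tip',P,(proj('side',P)-[x,y]+.5)*s-.5)
  P[2]=.1535; print((proj('side',P)-[x,y]+.5)*s-.5)
E
```

```text
16.1167 [ 0.61553571 -0.13403313  0.24055661] [ 3.13902316e+00  2.81377010e-03 -1.04938567e+00]
tip [ 0.6152301  -0.13393546  0.15635722] [[302.02357492 375.8097108 ]]
[[301.71953935 387.68866659]]
```

View pics/l2.png

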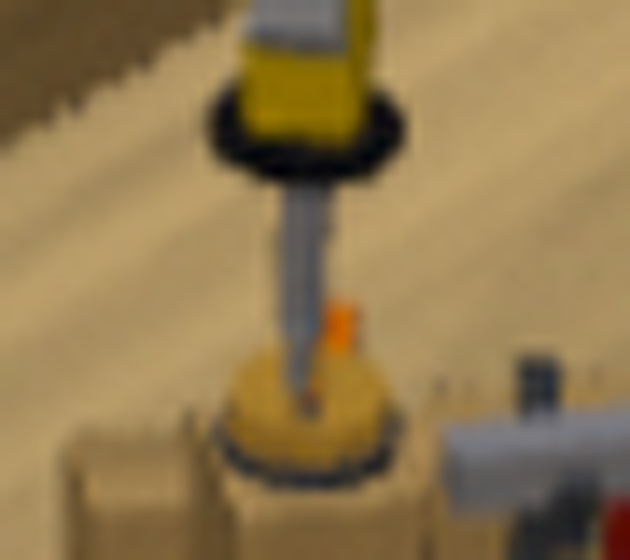

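Emit:
{"name": "drive_tool", "arguments": {
  "increments": [
    [0.001, 0.001, -0.002, 0, 0, 0],
    [0.001, 0.0005, 0, 0.05, 0.05, -0.1],
    [0, 0, 0, 0, 0, 0],
    [0, 0, 0, 0, 0, 0]
  ]
}}

```text
time_s: 16.5
eef_pos: [0.6154, -0.1366, 0.2435]
ee_rot: [3.14, 0.002, -1.047]
contact_force: [-0.2, 0.5, -1.4]
finger_gap: 0.0236
```

```bash
python3 - <<'E'
from look import *
p,r,o=cur();print(o['time_s'],p,o['ee_rot'])
P=p+r.apply([0,0,.0842]);d=r.inv().apply(np.array([.615,-.1375,.1535])-P);print(P,d)
E
```

```text
16.5 [ 0.6153505  -0.1366122   0.24346371] [ 3.14041011e+00  1.52726030e-03 -1.04708832e+00]
[ 0.61519997 -0.13655063  0.15926386] [0.00073092 0.00064112 0.00576351]
```

Emit:
{"name": "drive_tool", "arguments": {
  "increments": [
    [0.0005, 0.0003, 0.003, 0, 0, 0],
    [0, 0, 0.002, 0, 0, 0],
    [0, 0, 0.002, 0, 0, 0],
    [0, 0, 0.002, 0, 0, 0]
  ]
}}

```text
time_s: 16.83
eef_pos: [0.6156, -0.1375, 0.2342]
ee_rot: [3.141, 0.001, -1.047]
contact_force: [0.5, -0.7, -1.4]
finger_gap: 0.0238
```

Emit:
{"name": "drive_tool", "arguments": {
  "increments": [
    [0, 0, 0.002, 0, 0, 0],
    [0, 0, 0.002, 0, 0, 0],
    [0, 0, 0, 0, 0, 0]
  ]
}}

```text
time_s: 17.08
eef_pos: [0.6154, -0.1375, 0.2291]
ee_rot: [3.141, 0.001, -1.048]
contact_force: [0.2, -0.5, -0.9]
finger_gap: 0.0241
```

Emit:
{"name": "drive_tool", "arguments": {
  "increments": [
    [0, 0, -0.0005, 0, 0, 4],
    [0, 0, 0, 0, 0, 5],
    [0, 0, 0, 0, 0, 5],
    [0, 0, 0, 0, 0, 5],
    [0, 0, 0, 0, 0, 5],
    [0, 0, 0, 0, 0, 0]
  ]
}}

```text
time_s: 17.58
eef_pos: [0.6154, -0.1375, 0.2293]
ee_rot: [3.14, 0.001, -1.485]
contact_force: [-0.4, -0.8, -0.3]
finger_gap: 0.0238
```

```bash
python3 - <<'E'
from look import *
p,r,o=cur();print(o['time_s'],p,o['ee_rot'],o['moment'],o['contact_force'],o['joint_pos'])
x,y,s=look('l3',330,150)
E
```

```text
17.5833 [ 0.61537931 -0.13752972  0.22933451] [ 3.13996488e+00  1.06651524e-03 -1.48487516e+00] [-0.10143236  0.09518191  0.00985455] [-0.37933906 -0.7507519  -0.3479282 ] [ 0.46364985  0.43615604 -0.39706644  1.5597254   0.17657772  1.18324753
 -1.45207261]
```

View pics/l3.png

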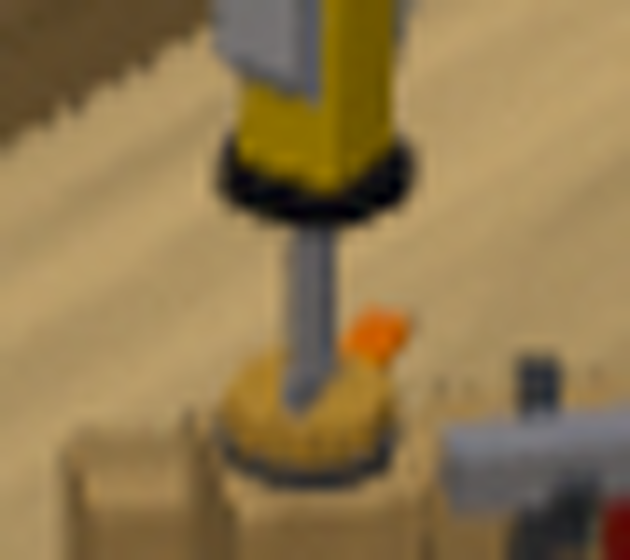

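Emit:
{"name": "drive_tool", "arguments": {
  "increments": [
    [0, 0, 0, 0, 0, 5],
    [0, 0, 0, 0, 0, 5],
    [0, 0, 0, 0, 0, 5],
    [0, 0, 0, 0, 0, 5],
    [0, 0, 0, 0, 0, 5],
    [0, 0, 0, 0, 0, 5],
    [0, 0, 0, 0, 0, 5],
    [0, 0, 0, 0, 0, 5]
  ]
}}

```text
time_s: 18.3
eef_pos: [0.615, -0.1376, 0.2293]
ee_rot: [3.139, -0.001, -2.174]
contact_force: [-0.7, -0.1, -0.3]
finger_gap: 0.024
```

Emit:
{"name": "drive_tool", "arguments": {
  "increments": [
    [0, 0, 0, 0, 0, 4],
    [0, 0, 0, 0, 0, 0]
  ]
}}

```text
time_s: 18.47
eef_pos: [0.6149, -0.1375, 0.2293]
ee_rot: [3.139, -0.001, -2.245]
contact_force: [-0.8, -0.0, -0.0]
finger_gap: 0.0238
```

```bash
python3 - <<'E'
from look import *
p,r,o=cur();print(o['time_s'],p,o['ee_rot'],o['moment'],o['contact_force'],o['joint_pos'][6])
x,y,s=look('l4',330,150)
E
```

```text
18.4667 [ 0.61489001 -0.13754384  0.22932973] [ 3.13871326e+00 -1.48675590e-03 -2.24495668e+00] [-0.1062928   0.12096235  0.03551958] [-8.14561887e-01 -5.26216655e-03 -7.74077176e-04] -2.1609849662019602
```

View pics/l4.png

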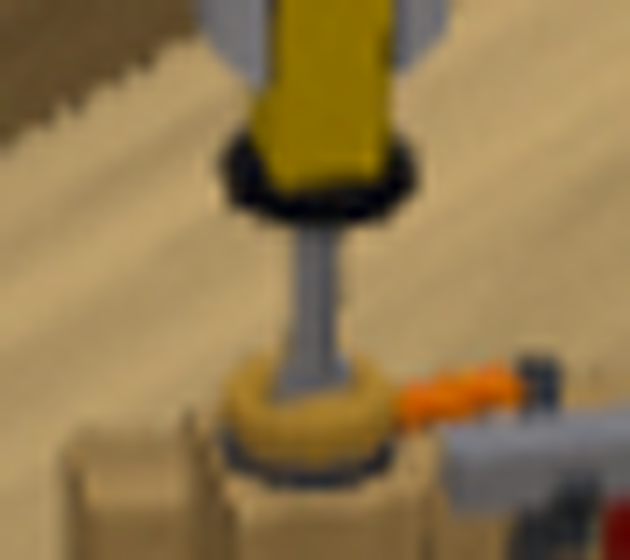

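Emit:
{"name": "drive_tool", "arguments": {
  "increments": [
    [0, 0, 0, 0, 0, 4],
    [0, 0, 0, 0, 0, 4],
    [0, 0, 0, 0, 0, 0]
  ]
}}

```text
time_s: 18.77
eef_pos: [0.6148, -0.1375, 0.2293]
ee_rot: [3.139, -0.002, -2.37]
contact_force: [-0.2, 0.1, -0.5]
finger_gap: 0.0236
```

```bash
python3 - <<'E'
from look import *
p,r,o=cur();print(o['time_s'],p,o['ee_rot'],o['moment'],o['contact_force'],o['joint_pos'][6])
E
```

```text
18.7667 [ 0.61481091 -0.13746402  0.22930354] [ 3.13868161e+00 -2.03799263e-03 -2.37019593e+00] [0.00168218 0.21469525 0.07370724] [-0.15735891  0.10852083 -0.53961012] -2.278229991289881
```

Emit:
{"name": "drive_tool", "arguments": {
  "increments": [
    [0, 0, 0, 0, 0, 3],
    [0, 0, 0, 0, 0, 0]
  ]
}}

```text
time_s: 18.93
eef_pos: [0.6148, -0.1375, 0.2293]
ee_rot: [3.139, -0.002, -2.413]
contact_force: [-1.4, -0.5, -1.8]
finger_gap: 0.024
```

```bash
python3 - <<'E'
from look import *
p,r,o=cur();print(o['time_s'],p,o['ee_rot'],o['moment'],o['contact_force'],o['joint_pos'][6])
x,y,s=look('l5',335,150)
E
```

```text
18.9333 [ 0.61479164 -0.13750968  0.22932144] [ 3.13880387e+00 -2.29738117e-03 -2.41298076e+00] [0.01325809 0.27949407 0.03407077] [-1.39318161 -0.4544491  -1.80977748] -2.318235752986543
```

View pics/l5.png

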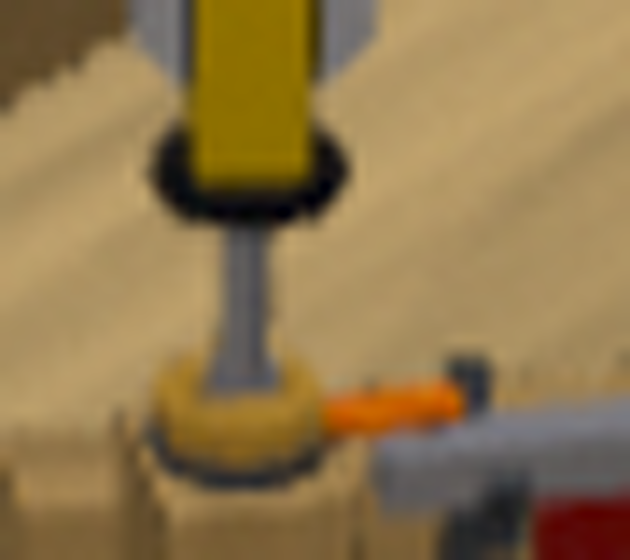

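Emit:
{"name": "drive_tool", "arguments": {
  "increments": [
    [0, 0, 0, 0, 0, 3],
    [0, 0, 0, 0, 0, 3],
    [0, 0, 0, 0, 0, 0]
  ]
}}

```text
time_s: 19.23
eef_pos: [0.6148, -0.1375, 0.2293]
ee_rot: [3.139, -0.003, -2.503]
contact_force: [-0.9, -0.4, 1.1]
finger_gap: 0.0239
```

```bash
python3 - <<'E'
from look import *
p,r,o=cur();print(o['time_s'],p,o['ee_rot'],o['moment'],o['contact_force'],o['joint_pos'][6])
x,y,s=look('l6',335,150)
E
```

```text
19.2333 [ 0.61476466 -0.13747543  0.22930071] [ 3.13884565e+00 -2.61202852e-03 -2.50286631e+00] [0.0493319  0.29487672 0.17573081] [-0.91835383 -0.39080166  1.08048952] -2.402284708408649
```

View pics/l6.png

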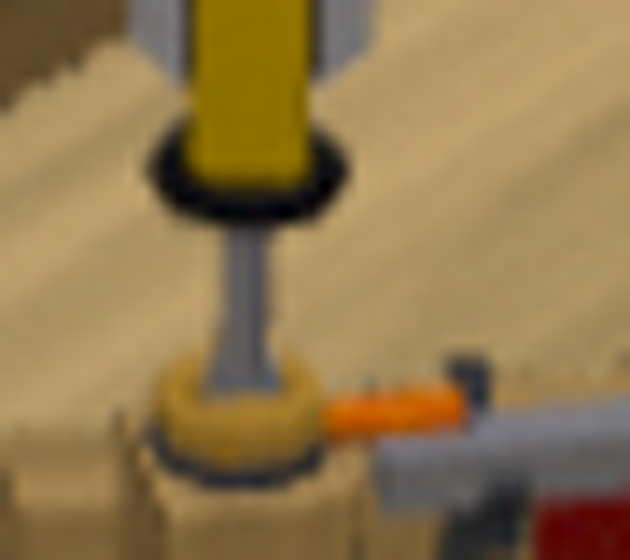

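Emit:
{"name": "drive_tool", "arguments": {
  "increments": [
    [0, 0, 0, 0, 0, 4],
    [0, 0, 0, 0, 0, 0]
  ]
}}

```text
time_s: 19.45
eef_pos: [0.6148, -0.1374, 0.2293]
ee_rot: [3.139, -0.003, -2.563]
contact_force: [-0.7, -0.1, -0.8]
finger_gap: 0.0236
```

```bash
python3 - <<'E'
from look import *
p,r,o=cur();print(o['time_s'],p,o['ee_rot'],o['moment'],o['contact_force'],o['joint_pos'][6])
E
```

```text
19.45 [ 0.61480483 -0.13737739  0.22932558] [ 3.13905358e+00 -2.71213067e-03 -2.56251688e+00] [0.10759178 0.06285863 0.28310817] [-0.73576654 -0.06430227 -0.77822338] -2.458260705721829
```

Emit:
{"name": "drive_tool", "arguments": {
  "increments": [
    [0, 0, 0, 0, 0, -5],
    [0, 0, 0, 0, 0, -4],
    [0, 0, -0.004, 0, 0, 0],
    [0, 0, -0.008, 0, 0, 0],
    [0, 0, -0.015, 0, 0, 0],
    [0, 0, -0.015, 0, 0, 0],
    [0, 0, -0.01, 0, 0, 0]
  ]
}}

```text
time_s: 20.03
eef_pos: [0.6143, -0.1372, 0.2828]
ee_rot: [3.136, -0.004, -2.381]
contact_force: [0.7, -0.6, -2.1]
finger_gap: 0.0239
```

```bash
cat > lockb.py <<'E'
from h import *
from scipy.optimize import least_squares
psi=np.radians(-38.5); W=R.from_euler('z',psi)
c,s=np.cos(np.radians(35)),np.sin(np.radians(35)); ax=np.array([-s,0,c])
def e(th): return np.array([-c*np.sin(th),np.cos(th),-s*np.sin(th)])
E
python3 - <<'E'
from look import *; from lockb import *
p,r,o=cur();print(o['time_s'],p,o['ee_rot'],o['joint_pos'])
look('l7',360,150,70,50,11)
Th=lambda x,y:np.array([404+(x-390)/15-.5,202+y/15-.5]); Sh=lambda x,y:np.array([384+(x-390)/15-.5,140+y/15-.5])
C1=lambda x,y:np.array([330+(x+.5)/6-.5,130+(y+.5)/6-.5]); C3=lambda x,y:np.array([300+(x+.5)/6-.5,130+(y+.5)/6-.5])
def pts(q):
    cen=np.array([q[0],q[1],.157]); E=W.apply(e(q[2])); A=W.apply(ax); 
    return cen, cen-A*.008+E*.048, E, A
def f(q):
    cen,tip,E,A=pts(q)
    return np.r_[proj('side',cen)[0]-Sh(576,158),proj('top',cen)[0]-Th(590,192),
      proj('side',tip)[0]-C3(553,213),proj('top',tip)[0]-C1(432,533)]
r_=least_squares(f,[.4865,-.29,.9]);print(r_.x,np.degrees(r_.x[2]),r_.fun.round(2))
for th in np.radians([50,60,70]):
  q=[.4865,-.2905,th];cen,tip,E,A=pts(q);print(np.degrees(th),[ (proj(n,cen+k*E)[0]).round(1) for n in('side','top') for k in(-.011,.011)])
print('slot obs side',Sh(570,203),Sh(588,113),'top',Th(550,212),Th(632,180))
E
```

```text
20.0333 [ 0.61434872 -0.1371689   0.28282209] [ 3.13583416 -0.00356383 -2.38147671] [ 0.34109891  0.3820852  -0.22993995  1.49456008  0.08785888  1.28188302
 -2.27992744]
[ 0.48764437 -0.29137681  1.11572684] 63.926439177957384 [ 0.17 -0.76 -0.35 -0.02 -0.02 -0.56 -0.23  0.33]
50.0 [array([397.9, 146.7]), array([394.6, 152.4]), array([420.2, 214.3]), array([412.2, 215.1])]
59.99999999999999 [array([397.3, 146.4]), array([395.2, 152.7]), array([420. , 213.6]), array([412.4, 215.8])]
70.0 [array([396.7, 146.2]), array([395.8, 152.8]), array([419.6, 213. ]), array([412.7, 216.4])]
slot obs side [395.5        153.03333333] [396.7        147.03333333] top [414.16666667 215.63333333] [419.63333333 213.5       ]
```

View pics/l7.png

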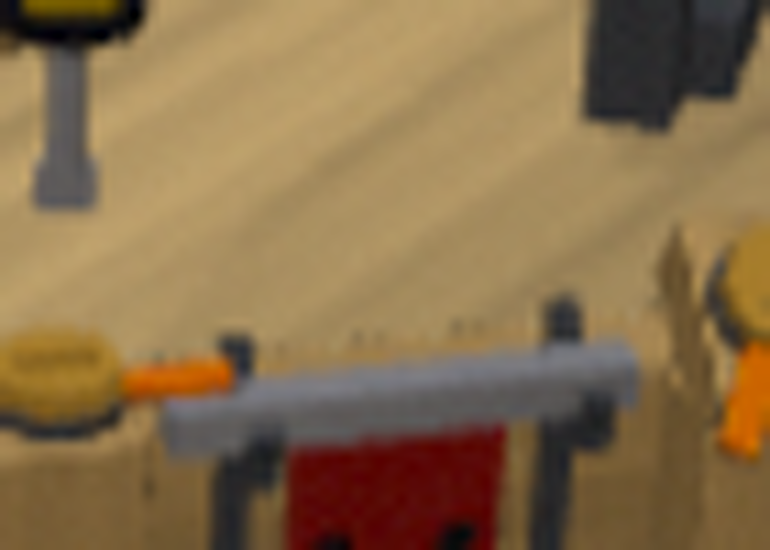

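```bash
cat >> lockb.py <<'E'
SB=np.array([.487,-.291,.157])
def target(th_deg,h,SB=SB,L=.0842):
    """tcp pose with blade tip h above slot mouth along axis"""
    E=W.apply(e(np.radians(th_deg))); A=W.apply(ax); x=-E; z=-A; y=np.cross(z,x)
    return SB+A*(h+L), R.from_matrix(np.c_[x,y,z])
E
python3 - <<'E'
from look import *; from lockb import *
P,Rt=target(61,.030); print(P,Rt.as_euler('xyz',degrees=True))
p,r,o=cur();print(np.degrees((r.inv()*Rt).as_rotvec()))
rows(P,Rt,18,3)
E
```

```text
[ 0.43573726 -0.25022378  0.25054716] [-161.2493274   -30.10996873  -72.58567772]
[ 33.49361496  16.6098263  -66.63091366]
[[0.012,0.002,0.002,1.86,0.92,-3.7],[0.011,0.003,0.002,1.86,0.92,-3.7],[0.011,0.004,0.002,1.86,0.92,-3.7],[0.011,0.005,0.002,1.86,0.92,-3.7],[0.01,0.005,0.002,1.86,0.92,-3.7],[0.01,0.006,0.002,1.86,0.92,-3.7],[0.01,0.007,0.002,1.86,0.92,-3.7],[0.009,0.008,0.002,1.86,0.92,-3.7],[0.009,0.008,0.002,1.86,0.92,-3.7],[0.008,0.009,0.002,1.86,0.92,-3.7],[0.007,0.009,0.002,1.86,0.92,-3.7],[0.007,0.01,0.001,1.86,0.92,-3.7]]
[[0.006,0.01,0.001,1.86,0.92,-3.7],[0.005,0.011,0.001,1.86,0.92,-3.7],[0.005,0.011,0.001,1.86,0.92,-3.7],[0.004,0.011,0,1.86,0.92,-3.7],[0.003,0.012,0,1.86,0.92,-3.7],[0.002,0.012,-0,1.86,0.92,-3.7]]
```

Emit:
{"name": "drive_tool", "arguments": {
  "increments": [
    [0.012, 0.002, -0.002, 1.9, 0.9, -3.7],
    [0.011, 0.003, 0, 1.9, 0.9, -3.7],
    [0.011, 0.004, 0.002, 1.9, 0.9, -3.7],
    [0.011, 0.005, 0.002, 1.9, 0.9, -3.7],
    [0.01, 0.005, 0.002, 1.9, 0.9, -3.7],
    [0.01, 0.006, 0.002, 1.9, 0.9, -3.7],
    [0.01, 0.007, 0.002, 1.9, 0.9, -3.7],
    [0.009, 0.008, 0.002, 1.9, 0.9, -3.7],
    [0.009, 0.008, 0.002, 1.9, 0.9, -3.7],
    [0.008, 0.009, 0.002, 1.9, 0.9, -3.7],
    [0.007, 0.009, 0.002, 1.9, 0.9, -3.7],
    [0.007, 0.01, 0, 1.9, 0.9, -3.7]
  ]
}}

```text
time_s: 21.08
eef_pos: [0.4938, -0.2163, 0.2692]
ee_rot: [-2.837, -0.331, -1.607]
contact_force: [0.5, 0.3, -0.0]
finger_gap: 0.0234
```

```bash
python3 - <<'E'
from look import *; from lockb import *
P,Rt=target(61,.030)
p,r,o=cur();print(p,o['time_s'],o['joint_pos'],np.degrees((r.inv()*Rt).as_rotvec()), p+r.apply([0,0,.0842]))
rows(P,Rt,8,3)
E
```

```text
[ 0.49376529 -0.2162923   0.26921021] 21.0833 [ 4.45817323e-01  1.72473921e-04 -2.51244888e-01  2.05977870e+00
  3.87734395e-01  7.55064371e-01 -1.60156787e+00] [  9.41319897   4.97193684 -20.30405534] [ 0.51802459 -0.24330716  0.19324098]
[[0.003,0.008,0.001,1.18,0.62,-2.54],[0.003,0.008,0.001,1.18,0.62,-2.54],[0.003,0.008,0.001,1.18,0.62,-2.54],[0.002,0.008,0.001,1.18,0.62,-2.54],[0.002,0.008,0.001,1.18,0.62,-2.54],[0.002,0.009,0.001,1.18,0.62,-2.54],[0.001,0.009,0.001,1.18,0.62,-2.54],[0.001,0.009,0,1.18,0.62,-2.54]]
```

Emit:
{"name": "drive_tool", "arguments": {
  "increments": [
    [0.003, 0.009, 0.001, 1.3, 0.7, -2.8],
    [0.003, 0.009, 0.001, 1.3, 0.7, -2.8],
    [0.003, 0.009, 0.001, 1.3, 0.7, -2.8],
    [0.002, 0.008, 0.001, 1.3, 0.7, -2.8],
    [0.002, 0.008, 0.001, 1.2, 0.6, -2.5],
    [0.002, 0.008, 0.001, 1.1, 0.6, -2.2],
    [0.001, 0.007, 0.001, 1, 0.5, -2],
    [0.001, 0.006, 0, 0.8, 0.4, -1.6],
    [0, 0.001, 0, 0.1, 0.1, -0.2],
    [0, 0, 0, 0, 0, 0]
  ]
}}

```text
time_s: 21.92
eef_pos: [0.4312, -0.2512, 0.2509]
ee_rot: [-2.808, -0.537, -1.261]
contact_force: [0.7, -0.1, -0.2]
finger_gap: 0.0238
```

```bash
python3 - <<'E'
from look import *; from lockb import *
P,Rt=target(61,.020)
p,r,o=cur();print(p,o['time_s'],o['joint_pos'],np.degrees((r.inv()*Rt).as_rotvec()), p+r.apply([0,0,.0842]))
rows(P,Rt,4,4)
x,y,s=look('m1',396,143,50,40,14)
snap('top','tm1.png');i=cv2.imread('pics/tm1.png');cv2.imwrite('pics/tm1c.png',cv2.resize(i[180:235,370:440],None,fx=9,fy=9,interpolation=cv2.INTER_CUBIC))
t=p+r.apply([0,0,.0842])
q=lambda P:((proj('side',P)[0]-[x,y]+.5)*s-.5).round(0)
A=W.apply(ax);d=(t-SB);h=d@A
print('tip',q(t),'h',h,'foot',q(t-r.apply([0,0,-1])*h),'SB',q(SB))
E
```

```text
[ 0.43122592 -0.25120514  0.25086692] 21.9167 [ 0.48334061 -0.16426293 -0.12880782  2.32760012  0.41499366  0.40985351
 -1.15239455] [-0.53064087 -0.52784065  0.50874445] [ 0.46988864 -0.28156192  0.18250539]
[[0,-0.001,0.003,-0.13,-0.13,0.13],[0,-0.001,0.003,-0.13,-0.13,0.13],[0,-0.001,0.003,-0.13,-0.13,0.13],[0,-0.001,0.003,-0.13,-0.13,0.13]]
tip [418. 315.] h 0.03194379209444982 foot [374. 378.] SB [359. 376.]
```

View pics/m1.png

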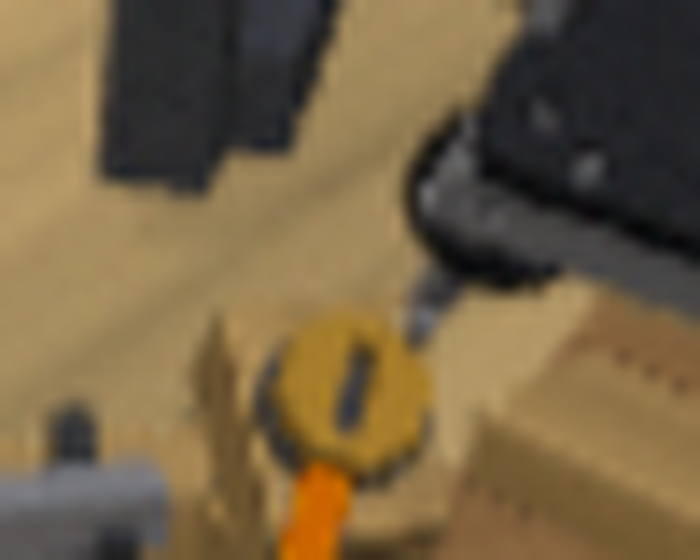

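View pics/tm1c.png

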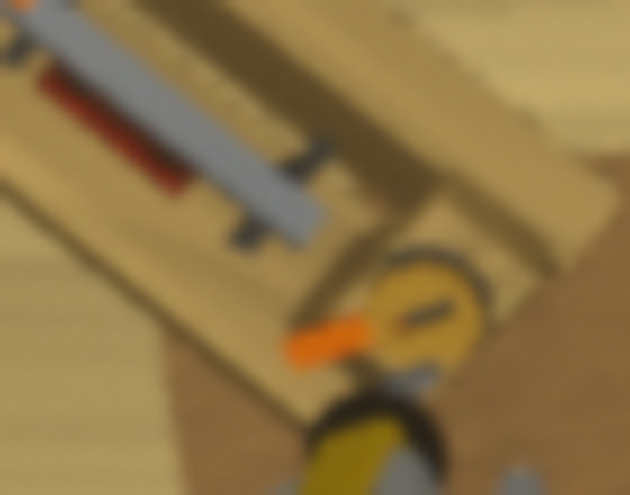

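```bash
cat >> lockb.py <<'E'
def upd():
    sl_s=np.array([396-25+(356+.5)/14-.5,143-20+(387+.5)/14-.5]); sl_t=np.array([370+(427+.5)/9-.5,180+(316+.5)/9-.5])
    f=lambda P:np.r_[proj('side',P)[0]-sl_s,proj('top',P)[0]-sl_t]
    r1=least_squares(f,SB); r2=least_squares(lambda q:f(np.r_[q,.157]),SB[:2])
    return r1,r2
E
python3 - <<'E'
from lockb import *
p,r,o=cur()
a,b=upd();print(a.x,a.fun.round(2),b.x,b.fun.round(2))
t=p+r.apply([0,0,.0842])
print('tip top',(proj('top',t)[0]-[370,180]+.5)*9-.5,[(proj('top',p+r.apply([k,0,.0842]))[0]-[370,180]+.5)*9-.5 for k in(-.0065,.0065)])
print([(proj('side',p+r.apply([k,0,.0842]))[0]-[371,123]+.5)*14-.5 for k in(-.0065,.0065)])
i=cv2.imread('pics/tm1.png');j=cv2.imread('pics/m1_raw.png')
o=np.hstack([cv2.resize(i[205:235,400:430],None,fx=13,fy=13,interpolation=cv2.INTER_CUBIC),cv2.resize(j[135:165,385:415],None,fx=13,fy=13,interpolation=cv2.INTER_CUBIC)])
print('top crop13',(proj('top',t)[0]-[400,205]+.5)*13-.5,'side',(proj('side',t)[0]-[385,135]+.5)*13-.5)
cv2.imwrite('pics/m1z.png',o)
E
```

```text
[ 0.48758864 -0.29326122  0.15297898] [ 0.33  0.02 -0.15 -0.26] [ 0.48672137 -0.29143841] [ 0.39 -0.81 -0.49 -0.05]
tip top [408.40083305 364.47106468] [array([388.14953829, 370.57961765]), array([428.76250862, 358.3292167 ])]
[array([407.00146754, 340.8710622 ]), array([423.28810848, 287.4083068 ])]
top crop13 [200.13453663 201.68042676] side [203.46753336 135.62715004]
```

View pics/m1z.png

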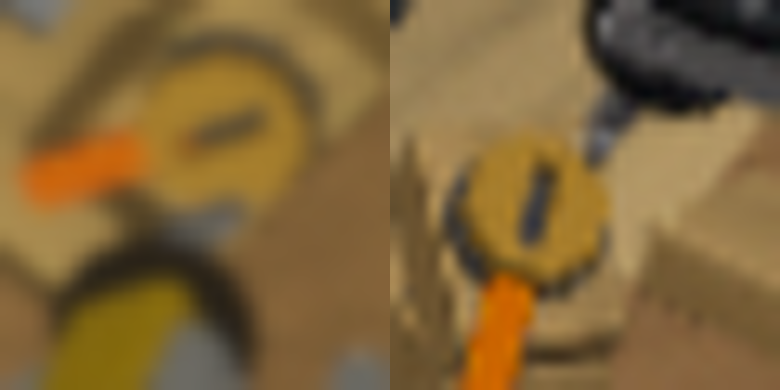

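```bash
python3 - <<'E'
from lockb import *
p,r,o=cur()
Tp=lambda x,y:np.array([400+(x+.5)/13-.5,205+(y+.5)/13-.5]);Sp=lambda x,y:np.array([385+(x+.5)/13-.5,135+(y+.5)/13-.5])
def tri(s,t): 
    q=least_squares(lambda P:np.r_[proj('side',P)[0]-s,proj('top',P)[0]-t],SB);return q.x,q.fun
slot,f1=tri(Sp(148,204),Tp(226,130)); tip,f2=tri(Sp(209,143),Tp(206,212))
print('slot',slot,f1.round(2));print('tip',tip,f2.round(2)); nom=p+r.apply([0,0,.0842]);print('nominal tip',nom, 'tip-nom in tool',r.inv().apply(tip-nom))
print('slot-tip in tool',r.inv().apply(slot-tip)); print('SB-nom in tool',r.inv().apply(SB-nom))
E
```

```text
slot [ 0.48783567 -0.29317138  0.15275526] [ 0.27  0.01 -0.13 -0.22]
tip [ 0.46889585 -0.2826886   0.18069648] [ 0.21  0.01 -0.1  -0.17]
nominal tip [ 0.47045046 -0.281338    0.18264023] tip-nom in tool [-0.00029706  0.00247099  0.00135095]
slot-tip in tool [-0.00074175 -0.00352006  0.03516214]
SB-nom in tool [-0.00086391 -0.00250627  0.03190039]
```

Emit:
{"name": "drive_tool", "arguments": {
  "increments": [
    [0, -0.001, 0.004, -0.2, -0.2, 0.2],
    [0, -0.001, 0.005, -0.2, -0.2, 0.2],
    [0, -0.001, 0.005, -0.1, -0.1, 0.1],
    [0, 0, 0.003, 0, 0, 0],
    [0, 0, 0, 0, 0, 0]
  ]
}}

```text
time_s: 22.43
eef_pos: [0.4453, -0.2555, 0.2371]
ee_rot: [-2.813, -0.524, -1.268]
contact_force: [-0.8, 0.2, -1.1]
finger_gap: 0.024
```

```bash
python3 - <<'E'
from look import *; from lockb import *
P,Rt=target(61,.0)
p,r,o=cur();nom=p+r.apply([0,0,.0842]);print(p,o['time_s'],o['contact_force'],np.degrees((r.inv()*Rt).as_rotvec()),'SB-nom', r.inv().apply(SB-nom))
snap('top','tm2.png');snap('side','sm2.png')
i=cv2.imread('pics/tm2.png');j=cv2.imread('pics/sm2.png')
o=np.hstack([cv2.resize(i[205:235,400:430],None,fx=13,fy=13,interpolation=cv2.INTER_CUBIC),cv2.resize(j[135:165,385:415],None,fx=13,fy=13,interpolation=cv2.INTER_CUBIC)])
cv2.imwrite('pics/m2z.png',o)
print((proj('top',nom)[0]-[400,205]+.5)*13-.5,'side',(proj('side',nom)[0]-[385,135]+.5)*13-.5)
E
```

```text
[ 0.44526517 -0.25552393  0.23709622] 22.4333 [-0.8096039   0.23936395 -1.12837116] [-0.02970246  0.08224581 -0.09355862] SB-nom [4.89701543e-05 2.14125427e-03 1.28111556e-02]
[203.97063097 144.81775824] side [158.29492226 166.19804034]
```

View pics/m2z.png

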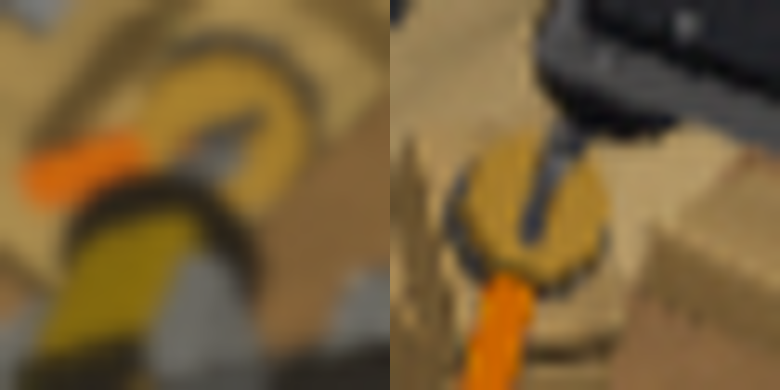

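```bash
python3 - <<'E'
from lockb import *
p,r,o=cur();nom=p+r.apply([0,0,.0842])
g=lambda n,P:(proj(n,P)[0]-([400,205] if n=='top' else [385,135])+.5)*13-.5
for n in('top','side'):
  print(n,'tip',g(n,nom).round(1),'foot',g(n,nom+r.apply([0,0,.0128])).round(1),'SB',g(n,SB).round(1),'per mm y',(g(n,nom+r.apply([0,.001,0]))-g(n,nom)).round(1),'per mm x',(g(n,nom+r.apply([.001,0,0]))-g(n,nom)).round(1),'per mm z',(g(n,nom+r.apply([0,0,.001]))-g(n,nom)).round(1))
E
```

```text
top tip [204.2 145.8] foot [214.7 121.8] SB [218.6 129.7] per mm y [1.9 4.2] per mm x [ 4.5 -1.3] per mm z [ 0.8 -1.9]
side tip [159.3 164.8] foot [143.6 188.5] SB [151.5 193.1] per mm y [4.1 1.6] per mm x [ 1.2 -3.7] per mm z [-1.2  1.9]
```

Emit:
{"name": "drive_tool", "arguments": {
  "increments": [
    [0, 0.0008, 0.004, 0, 0, 0],
    [0, 0.0005, 0.004, 0, 0, 0],
    [0, 0, 0.002, 0, 0, 0],
    [0, 0, 0, 0, 0, 0]
  ]
}}

```text
time_s: 22.87
eef_pos: [0.4486, -0.26, 0.2283]
ee_rot: [-2.813, -0.524, -1.268]
contact_force: [-0.6, -0.3, -2.1]
finger_gap: 0.0239
```

```bash
cat > st.py <<'E'
from look import *; from lockb import *
P,Rt=target(61,.0)
p,r,o=cur();nom=p+r.apply([0,0,.0842]);print(p,o['time_s'],'F tool',r.inv().apply(o['contact_force']).round(1),'M tool',r.inv().apply(o['moment']).round(2),np.degrees((r.inv()*Rt).as_rotvec()).round(2),'SB-nom mm', (1e3*r.inv().apply(SB-nom)).round(2))
E
python3 st.py; python3 - <<'E'
from look import *
snap('top','tm3.png');snap('side','sm3.png')
i=cv2.imread('pics/tm3.png');j=cv2.imread('pics/sm3.png')
cv2.imwrite('pics/m3z.png',np.hstack([cv2.resize(i[205:235,400:430],None,fx=13,fy=13,interpolation=cv2.INTER_CUBIC),cv2.resize(j[135:165,385:415],None,fx=13,fy=13,interpolation=cv2.INTER_CUBIC)]))
E
```

```text
[ 0.44859053 -0.26001949  0.22832372] 22.8667 F tool [-1.   1.2  1.5] M tool [-0.35 -0.6  -0.05] [-0.05  0.04 -0.1 ] SB-nom mm [-0.2   0.61  2.53]
```

View pics/m3z.png

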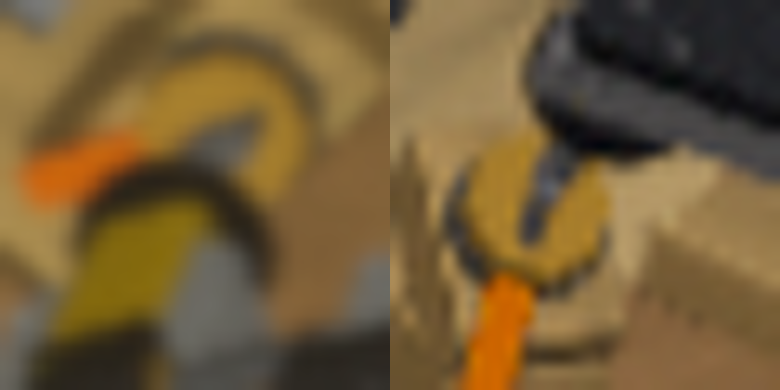

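Emit:
{"name": "drive_tool", "arguments": {
  "increments": [
    [0, 0, 0.0015, 0, 0, 0],
    [0, 0, 0.0015, 0, 0, 0],
    [0, 0, 0.001, 0, 0, 0],
    [0, 0, 0, 0, 0, 0]
  ]
}}

```text
time_s: 23.3
eef_pos: [0.4506, -0.2614, 0.2255]
ee_rot: [-2.812, -0.525, -1.269]
contact_force: [0.2, 0.1, -0.7]
finger_gap: 0.0238
```

```bash
python3 st.py
```

```text
[ 0.45061399 -0.26144001  0.22548145] 23.3 F tool [-0.3 -0.   0.7] M tool [-0.36 -0.57 -0.03] [-0.09  0.   -0.1 ] SB-nom mm [-0.53  0.98 -1.22]
```

Emit:
{"name": "drive_tool", "arguments": {
  "increments": [
    [0, 0.0002, 0.0015, 0, 0, 0],
    [0, 0, 0.0015, 0, 0, 0],
    [0, 0, 0, 0, 0, 0]
  ]
}}

```text
time_s: 23.55
eef_pos: [0.4519, -0.2627, 0.2228]
ee_rot: [-2.812, -0.525, -1.269]
contact_force: [-0.3, -0.7, -2.3]
finger_gap: 0.0243
```

```bash
python3 st.py
```

```text
[ 0.45189277 -0.26274215  0.22279447] 23.55 F tool [-0.6  1.2  2. ] M tool [-0.32 -0.63 -0.02] [-0.09 -0.01 -0.1 ] SB-nom mm [-0.6   0.75 -4.46]
```

Emit:
{"name": "drive_tool", "arguments": {
  "increments": [
    [0, 0, 0.0015, 0, 0, 0],
    [0, 0, 0.001, 0, 0, 0],
    [0, 0, 0, 0, 0, 0]
  ]
}}

```text
time_s: 23.8
eef_pos: [0.4531, -0.2637, 0.2205]
ee_rot: [-2.812, -0.525, -1.269]
contact_force: [0.6, -0.8, -2.4]
finger_gap: 0.0239
```

```bash
python3 st.py;  python3 - <<'E'
from look import *
snap('top','tm4.png');snap('side','sm4.png')
i=cv2.imread('pics/tm4.png');j=cv2.imread('pics/sm4.png')
cv2.imwrite('pics/m4z.png',np.hstack([cv2.resize(i[205:235,400:430],None,fx=13,fy=13,interpolation=cv2.INTER_CUBIC),cv2.resize(j[135:165,385:415],None,fx=13,fy=13,interpolation=cv2.INTER_CUBIC)]))
E
```

```text
[ 0.45311743 -0.26374372  0.22045093] 23.8 F tool [-0.3  0.5  2.5] M tool [-0.33 -0.58 -0.02] [-0.09 -0.   -0.1 ] SB-nom mm [-0.56  0.7  -7.28]
```

View pics/m4z.png

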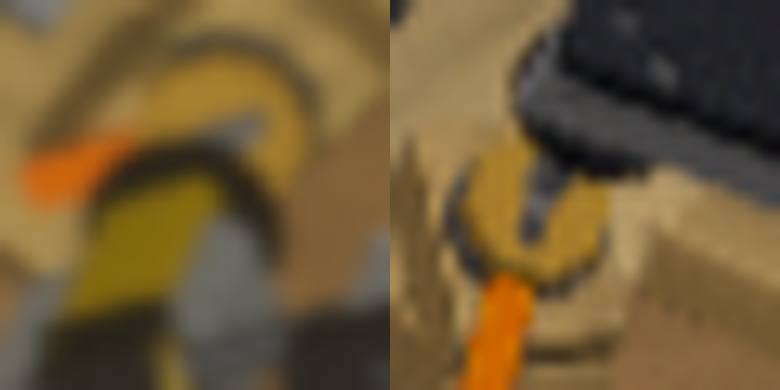

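Emit:
{"name": "drive_tool", "arguments": {
  "increments": [
    [0, 0, 0, 0, 0, 4],
    [0, 0, 0, 0, 0, 5],
    [0, 0, 0, 0, 0, 5],
    [0, 0, 0, 0, 0, 5],
    [0, 0, 0, 0, 0, 5],
    [0, 0, 0, 0, 0, 0]
  ]
}}

```text
time_s: 24.4
eef_pos: [0.4521, -0.264, 0.2202]
ee_rot: [-2.626, -0.342, -1.709]
contact_force: [0.8, -1.0, -1.9]
finger_gap: 0.024
```

```bash
python3 st.py;  python3 - <<'E'
from look import *
print(cur()[2]['joint_pos'])
look('m5',390,152,40,40,13)
E
```

```text
[ 0.45207373 -0.26398208  0.22018287] 24.4 F tool [0.2 0.2 2.3] M tool [-0.51 -0.53 -0.08] [ 3.000e-02  2.000e-02 -2.518e+01] SB-nom mm [-0.51 -0.34 -7.12]
[ 0.54712965 -0.05564945 -0.18539239  2.30937253  0.51881118  0.34265101
 -1.70142524]
```

View pics/m5.png

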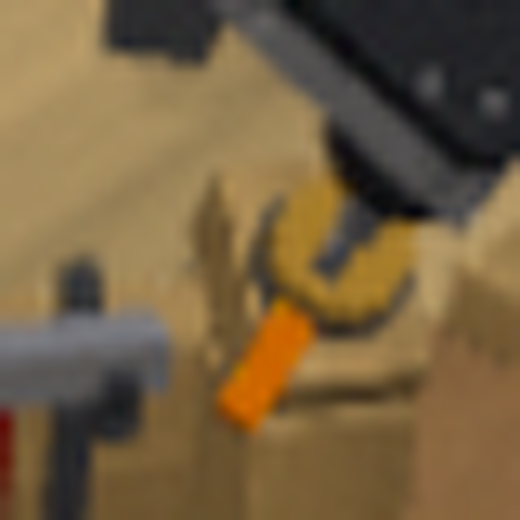

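Emit:
{"name": "drive_tool", "arguments": {
  "increments": [
    [0, 0, 0, 0, 0, 5],
    [0, 0, 0, 0, 0, 5],
    [0, 0, 0, 0, 0, 5],
    [0, 0, 0, 0, 0, 5],
    [0, 0, 0, 0, 0, 5],
    [0, 0, 0, 0, 0, 0]
  ]
}}

```text
time_s: 24.95
eef_pos: [0.4516, -0.264, 0.2199]
ee_rot: [-2.541, -0.114, -2.08]
contact_force: [-1.0, 0.7, -2.0]
finger_gap: 0.0236
```

```bash
python3 st.py;  python3 - <<'E'
from look import *
print(cur()[2]['joint_pos'])
look('m6',390,152,40,40,13)
E
```

```text
[ 0.45158287 -0.26404202  0.21989523] 24.95 F tool [-0.3  2.1  1. ] M tool [-0.72 -0.18 -0.03] [  0.1    0.   -49.66] SB-nom mm [-0.91 -0.67 -7.16]
[ 0.57904565 -0.05505969 -0.21590873  2.30896613  0.5140548   0.34219359
 -2.1239813 ]
```

View pics/m6.png

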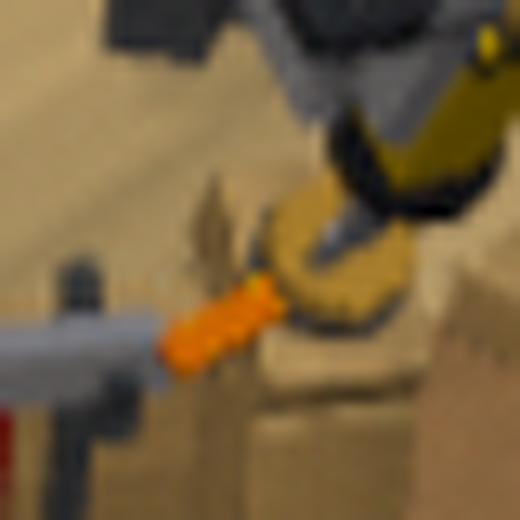

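Emit:
{"name": "drive_tool", "arguments": {
  "increments": [
    [0, 0, 0, 0, 0, 4],
    [0, 0, 0, 0, 0, 4],
    [0, 0, 0, 0, 0, 4],
    [0, 0, 0, 0, 0, 0]
  ]
}}

```text
time_s: 25.33
eef_pos: [0.4514, -0.264, 0.2198]
ee_rot: [-2.532, -0.006, -2.237]
contact_force: [-0.3, 0.6, -1.0]
finger_gap: 0.0239
```

```bash
python3 st.py;  python3 - <<'E'
from look import *
print(cur()[2]['joint_pos'])
look('m7',390,152,40,40,13)
E
```

```text
[ 0.45138349 -0.2640098   0.21975443] 25.3333 F tool [-0.3  1.1  0.5] M tool [-0.8  -0.04 -0.07] [ 1.200e-01 -1.000e-02 -6.053e+01] SB-nom mm [-1.13 -0.74 -7.17]
[ 0.59316389 -0.05480896 -0.22952004  2.30879854  0.51193353  0.34201437
 -2.31171572]
```

View pics/m7.png

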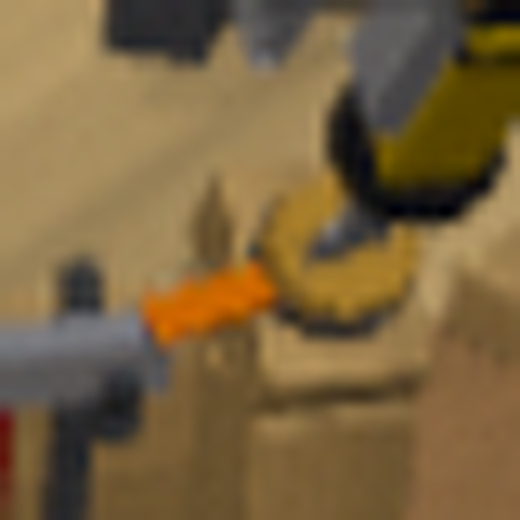

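Emit:
{"name": "drive_tool", "arguments": {
  "increments": [
    [0, 0, 0, 0, 0, 4],
    [0, 0, 0, 0, 0, 4],
    [0, 0, 0, 0, 0, 0]
  ]
}}

```text
time_s: 25.63
eef_pos: [0.4513, -0.264, 0.2197]
ee_rot: [-2.536, 0.065, -2.338]
contact_force: [0.4, 0.1, -1.6]
finger_gap: 0.0241
```

```bash
python3 st.py;  python3 - <<'E'
from look import *
print(cur()[2]['joint_pos'])
look('m8',390,152,40,40,13)
E
```

```text
[ 0.45126255 -0.26396046  0.21966848] 25.6333 F tool [-0.2  0.7  1.4] M tool [-0.79  0.08 -0.  ] [ 1.400e-01 -1.000e-02 -6.758e+01] SB-nom mm [-1.28 -0.76 -7.17]
[ 0.60226986 -0.05467984 -0.23834876  2.30870782  0.51054787  0.34189281
 -2.43349137]
```

View pics/m8.png

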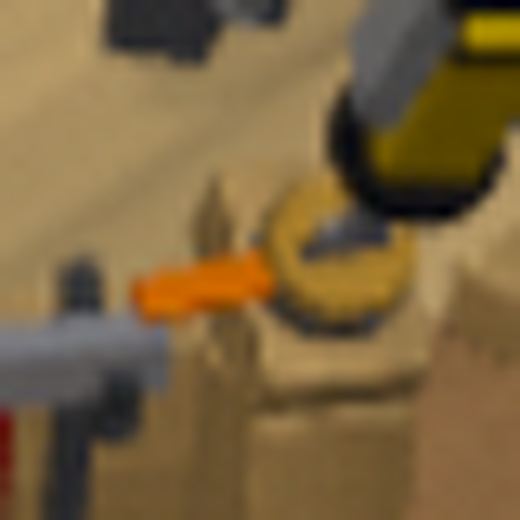

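Emit:
{"name": "drive_tool", "arguments": {
  "increments": [
    [0, 0, 0, 0, 0, 4],
    [0, 0, 0, 0, 0, 4],
    [0, 0, 0, 0, 0, 0]
  ]
}}

```text
time_s: 25.93
eef_pos: [0.4512, -0.2639, 0.2196]
ee_rot: [-2.546, 0.134, -2.44]
contact_force: [-0.7, 0.3, -1.9]
finger_gap: 0.0242
```

```bash
python3 st.py;  python3 - <<'E'
from look import *
print(cur()[2]['joint_pos'])
look('m9',390,152,40,40,13)
E
```

```text
[ 0.45117034 -0.26389664  0.21958157] 25.9333 F tool [0.5 1.6 1.2] M tool [-0.84  0.19 -0.05] [ 1.600e-01 -2.000e-02 -7.466e+01] SB-nom mm [-1.42 -0.75 -7.18]
[ 0.61147275 -0.05451404 -0.24731063  2.30858062  0.50914743  0.34176155
 -2.5557125 ]
```

View pics/m9.png

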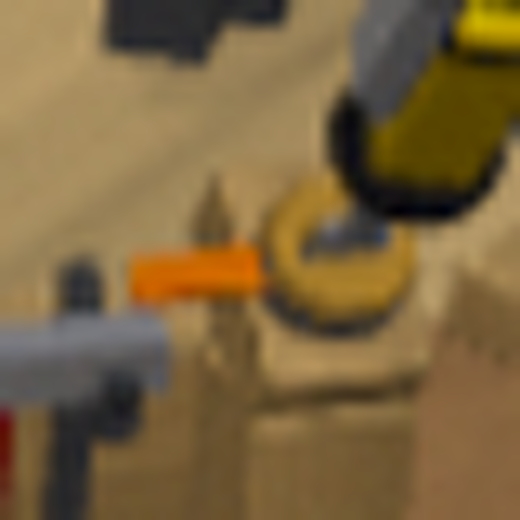

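Emit:
{"name": "drive_tool", "arguments": {
  "increments": [
    [0, 0, 0, 0, 0, 4],
    [0, 0, 0, 0, 0, 0]
  ]
}}

```text
time_s: 26.15
eef_pos: [0.4512, -0.2638, 0.2196]
ee_rot: [-2.553, 0.166, -2.488]
contact_force: [0.6, 0.1, -1.9]
finger_gap: 0.0241
```

```bash
python3 st.py
```

```text
[ 0.45121314 -0.26383143  0.21959814] 26.15 F tool [-0.2  0.8  1.8] M tool [-0.91  0.15 -0.13] [ 1.500e-01 -2.000e-02 -7.791e+01] SB-nom mm [-1.37 -0.69 -7.16]
```

Emit:
{"name": "drive_tool", "arguments": {
  "increments": [
    [0, 0, 0, 0, 0, 4],
    [0, 0, 0, 0, 0, 0]
  ]
}}

```text
time_s: 26.32
eef_pos: [0.4512, -0.2638, 0.2196]
ee_rot: [-2.562, 0.199, -2.538]
contact_force: [-0.8, -0.3, -0.9]
finger_gap: 0.0237
```

```bash
python3 st.py;python3 - <<'E'
from look import *
print(cur()[2]['joint_pos'])
look('m10',390,152,40,40,13)
E
```

```text
[ 0.45122694 -0.26377268  0.21958046] 26.3167 F tool [1.  0.6 0.5] M tool [-0.81  0.43 -0.21] [ 1.500e-01 -3.000e-02 -8.132e+01] SB-nom mm [-1.37 -0.65 -7.16]
[ 0.62003286 -0.05437707 -0.25588175  2.3084032   0.50823702  0.3414679
 -2.67131361]
```

View pics/m10.png

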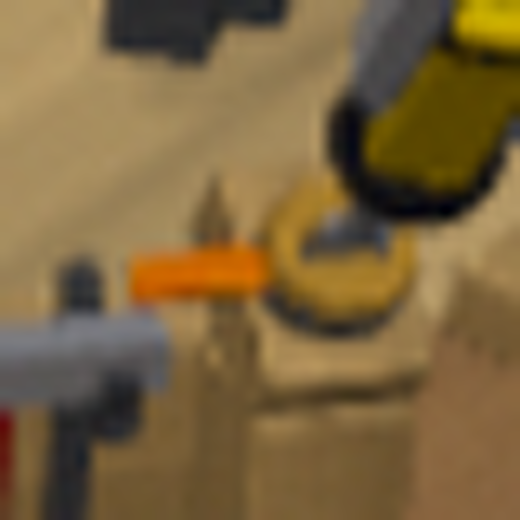

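Emit:
{"name": "drive_tool", "arguments": {
  "increments": [
    [0, 0, 0, 0, 0, -5],
    [0, 0, 0, 0, 0, -5],
    [0, 0, -0.003, 0, 0, 0],
    [0, 0, -0.006, 0, 0, 0],
    [0, 0, -0.01, 0, 0, 0],
    [0, 0, -0.015, 0, 0, 0],
    [0, 0, -0.015, 0, 0, 0],
    [0, 0, -0.01, 0, 0, 0]
  ]
}}

```text
time_s: 27.03
eef_pos: [0.4239, -0.2413, 0.2688]
ee_rot: [-2.541, 0.084, -2.363]
contact_force: [0.2, -0.0, -0.2]
finger_gap: 0.0238
```

```bash
python3 - <<'E'
from look import *; from lockb import *
p,r,o=cur();print(p,o['time_s'],o['joint_pos'],o['contact_force'])
snap('top','tm11.png');snap('side','sm11.png')
i=cv2.imread('pics/tm11.png');j=cv2.imread('pics/sm11.png')
a=cv2.resize(i[150:225,345:430],None,fx=8,fy=7.9,interpolation=cv2.INTER_CUBIC)
cv2.imwrite('pics/m11t.png',a);cv2.imwrite('pics/m11s.png',cv2.resize(j[130:200,310:410],None,fx=7.5,fy=7.5,interpolation=cv2.INTER_CUBIC))
E
```

```text
[ 0.42387861 -0.24134893  0.26876371] 27.0333 [ 0.55107414 -0.20772042 -0.20047712  2.30561878  0.31382871  0.48158124
 -2.28403378] [ 0.15998662 -0.04253408 -0.16352785]
```

View pics/m11t.png

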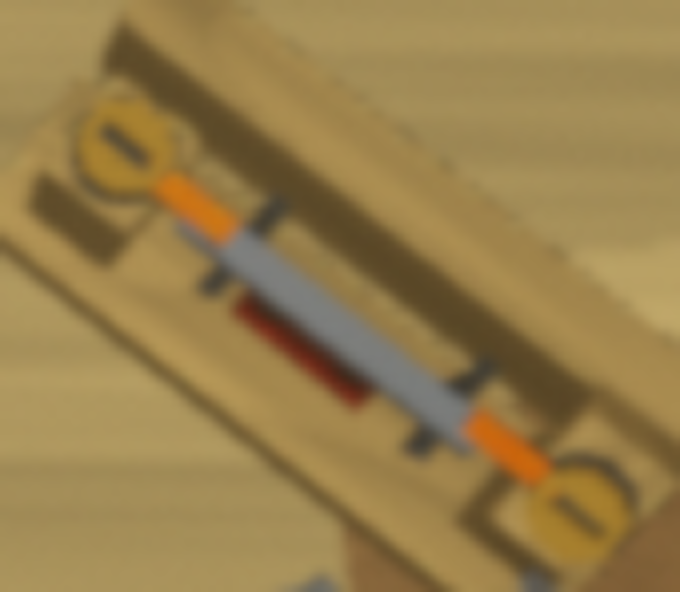

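View pics/m11s.png

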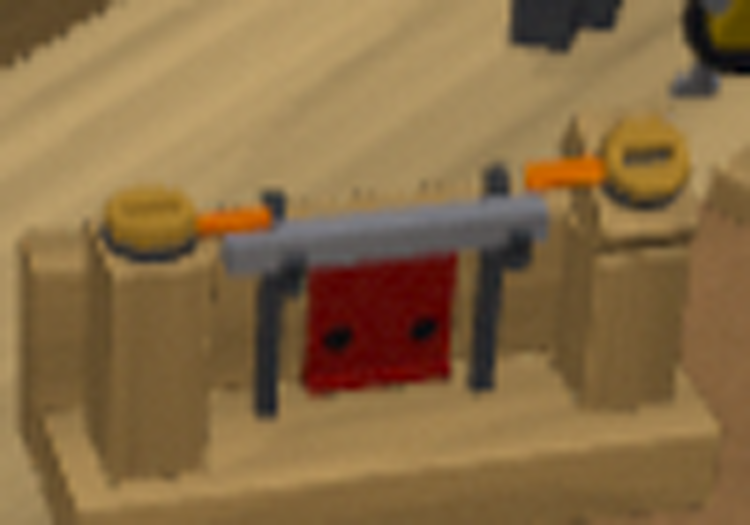

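```bash
python3 - <<'E'
from look import *; from lockb import *
p,r,o=cur()
print(np.degrees((r.inv()*R.from_euler('xyz',[180,0,-22.3],degrees=True)).as_rotvec()))
rows([.537,.2605,.285],[180,0,-22.3],24,3)
r1=R.from_euler('xyz',[180,0,-22.3],degrees=True);rv=(r.inv()*r1).as_rotvec()
for k in np.linspace(0,1,7):
    rr=r*R.from_rotvec(rv*k);pp=p+(np.array([.537,.2605,.285])-p)*k;print((pp+rr.apply([0,0,.0842])).round(3),rr.apply([0,0,1]).round(2))
E
```

```text
[ -27.11332702  -30.98958842 -110.51763542]
[[-0.018,0.01,-0.006,-1.13,-1.29,-4.6],[-0.019,0.009,-0.005,-1.13,-1.29,-4.6],[-0.02,0.007,-0.005,-1.13,-1.29,-4.6],[-0.02,0.006,-0.004,-1.13,-1.29,-4.6],[-0.021,0.004,-0.004,-1.13,-1.29,-4.6],[-0.021,0.003,-0.003,-1.13,-1.29,-4.6],[-0.021,0.001,-0.002,-1.13,-1.29,-4.6],[-0.021,-0.001,-0.002,-1.13,-1.29,-4.6],[-0.021,-0.002,-0.002,-1.13,-1.29,-4.6],[-0.021,-0.004,-0.001,-1.13,-1.29,-4.6],[-0.021,-0.006,-0.001,-1.13,-1.29,-4.6],[-0.02,-0.007,-0,-1.13,-1.29,-4.6]]
[[-0.019,-0.009,-0,-1.13,-1.29,-4.6],[-0.019,-0.011,0,-1.13,-1.29,-4.6],[-0.018,-0.012,0,-1.13,-1.29,-4.6],[-0.017,-0.013,0,-1.13,-1.29,-4.6],[-0.016,-0.015,0,-1.13,-1.29,-4.6],[-0.014,-0.016,0.001,-1.13,-1.29,-4.6],[-0.013,-0.017,0.001,-1.13,-1.29,-4.6],[-0.012,-0.018,0,-1.13,-1.29,-4.6],[-0.01,-0.019,0,-1.13,-1.29,-4.6],[-0.009,-0.02,0,-1.13,-1.29,-4.6],[-0.007,-0.02,-0,-1.13,-1.29,-4.6],[-0.005,-0.021,-0,-1.13,-1.29,-4.6]]
[ 0.462 -0.271  0.2  ] [ 0.45 -0.35 -0.82]
[ 0.481 -0.178  0.199] [ 0.45 -0.24 -0.86]
[ 0.496 -0.086  0.199] [ 0.41 -0.14 -0.9 ]
[0.509 0.005 0.198] [ 0.33 -0.05 -0.94]
[0.519 0.093 0.198] [ 0.23  0.   -0.97]
[0.528 0.179 0.199] [ 0.12  0.02 -0.99]
[0.537 0.26  0.201] [-0. -0. -1.]
```

Emit:
{"name": "drive_tool", "arguments": {
  "increments": [
    [-0.018, 0.01, -0.01, -1.1, -1.3, -4.6],
    [-0.019, 0.009, -0.008, -1.1, -1.3, -4.6],
    [-0.02, 0.007, -0.006, -1.1, -1.3, -4.6],
    [-0.02, 0.006, -0.004, -1.1, -1.3, -4.6],
    [-0.021, 0.004, -0.004, -1.1, -1.3, -4.6],
    [-0.021, 0.003, -0.003, -1.1, -1.3, -4.6],
    [-0.021, 0.001, -0.002, -1.1, -1.3, -4.6],
    [-0.021, -0.001, -0.002, -1.1, -1.3, -4.6],
    [-0.021, -0.002, -0.002, -1.1, -1.3, -4.6],
    [-0.021, -0.004, -0.001, -1.1, -1.3, -4.6],
    [-0.021, -0.006, -0.001, -1.1, -1.3, -4.6],
    [-0.02, -0.007, 0, -1.1, -1.3, -4.6]
  ]
}}

```text
time_s: 28.13
eef_pos: [0.4736, 0.0203, 0.2775]
ee_rot: [-2.828, -0.127, -1.341]
contact_force: [-0.2, -0.2, -1.8]
finger_gap: 0.0234
```

```bash
python3 - <<'E'
from look import *; from lockb import *
p,r,o=cur(); print(p,o['time_s'],o['joint_pos'],p+r.apply([0,0,.0842]))
rows([.537,.2605,.275],[180,0,-22.3],12,3)
E
```

```text
[0.47357957 0.02029342 0.27748109] 28.1333 [ 0.11679069 -0.1197217  -0.27287345  2.11550018  0.09054736  0.82090417
 -1.53111354] [0.50114601 0.01634784 0.19801938]
[[-0.018,-0.01,0.001,-1.09,-1.26,-4.4],[-0.017,-0.011,0.001,-1.09,-1.26,-4.4],[-0.016,-0.013,0.001,-1.09,-1.26,-4.4],[-0.015,-0.014,0.001,-1.09,-1.26,-4.4],[-0.014,-0.015,0.001,-1.09,-1.26,-4.4],[-0.013,-0.016,0.001,-1.09,-1.26,-4.4],[-0.012,-0.017,0.001,-1.09,-1.26,-4.4],[-0.01,-0.018,0.001,-1.09,-1.26,-4.4],[-0.009,-0.019,0.001,-1.09,-1.26,-4.4],[-0.007,-0.019,0.001,-1.09,-1.26,-4.4],[-0.006,-0.02,0.001,-1.09,-1.26,-4.4],[-0.004,-0.02,0.001,-1.09,-1.26,-4.4]]
```

Emit:
{"name": "drive_tool", "arguments": {
  "increments": [
    [-0.018, -0.01, 0, -1.1, -1.3, -4.4],
    [-0.017, -0.011, 0, -1.1, -1.3, -4.4],
    [-0.016, -0.013, 0, -1.1, -1.3, -4.4],
    [-0.015, -0.014, 0, -1.1, -1.3, -4.4],
    [-0.014, -0.015, 0, -1.1, -1.3, -4.4],
    [-0.013, -0.016, 0, -1.1, -1.3, -4.4],
    [-0.012, -0.017, 0, -1.1, -1.3, -4.4],
    [-0.01, -0.018, 0, -1.1, -1.3, -4.4],
    [-0.009, -0.019, 0, -1.1, -1.3, -4.4],
    [-0.007, -0.016, 0, -1.1, -1.3, -4.2],
    [-0.003, -0.01, 0, -0.8, -0.8, -3],
    [0, 0, 0, 0, 0, 0]
  ]
}}

```text
time_s: 29.13
eef_pos: [0.528, 0.2404, 0.2778]
ee_rot: [-3.128, -0.006, -0.444]
contact_force: [-0.7, -0.2, -1.9]
finger_gap: 0.0239
```

```bash
python3 - <<'E'
from look import *; from lockb import *
p,r,o=cur(); print(p,o['time_s'],o['joint_pos'],p+r.apply([0,0,.0842]))
rows([.537,.2605,.24],[180,0,-22.3],6,3)
E
```

```text
[0.52798224 0.24043456 0.27777878] 29.1333 [-0.10991662  0.29994201 -0.45811869  1.63944304  0.13670025  1.22009847
 -1.03975323] [0.52889589 0.2412618  0.1935878 ]
[[-0,-0.004,0.006,-0.13,-0.06,-0.53],[-0,-0.004,0.006,-0.13,-0.06,-0.53],[-0,-0.004,0.006,-0.13,-0.06,-0.53],[0,-0.004,0.006,-0.13,-0.06,-0.53],[0,-0.004,0.006,-0.13,-0.06,-0.53],[0,-0.004,0.006,-0.13,-0.06,-0.53]]
```

Emit:
{"name": "drive_tool", "arguments": {
  "increments": [
    [0, -0.004, 0.004, -0.1, -0.1, -0.5],
    [0, -0.004, 0.006, -0.1, -0.1, -0.5],
    [0, -0.004, 0.007, -0.1, -0.1, -0.5],
    [0, -0.004, 0.008, -0.1, 0, -0.5],
    [0, -0.003, 0.007, -0.1, 0, -0.5],
    [0, -0.001, 0.004, -0.1, 0, -0.3],
    [0, 0, 0, 0, 0, 0],
    [0, 0, 0, 0, 0, 0]
  ]
}}

```text
time_s: 29.8
eef_pos: [0.5375, 0.2577, 0.2347]
ee_rot: [-3.141, -0.0, -0.398]
contact_force: [-0.1, -0.0, -1.7]
finger_gap: 0.0241
```

```bash
python3 - <<'E'
from look import *; from lockb import *
p,r,o=cur(); print(p,o['ee_rot'],o['time_s'],p+r.apply([0,0,.0842]))
rows([.5367,.2605,.215],[180,0,-22.3],3,4)
x,y,s=look('n1',255,240,60,60,9)
t=p+r.apply([0,0,.0842]);q=lambda P:((proj('side',P)[0]-[x,y]+.5)*s-.5).round(0)
print(q(t),[q(p+r.apply([k,0,.0842])) for k in(-.0065,.0065)],'hole',q([.538,.259,.072]))
E
```

```text
[0.53752562 0.25767282 0.23468487] [-3.14138098e+00 -4.30178695e-04 -3.97875008e-01] 29.8 [0.53756592 0.25767522 0.15048488]
[[-0.0006,-0.0008,0.0066,-0,-0.01,-0.17],[-0.0006,-0.0008,0.0066,-0,-0.01,-0.17],[-0.0006,-0.0008,0.0066,-0,-0.01,-0.17]]
[241. 261.] [array([251., 275.]), array([231., 246.])] hole [257. 485.]
```

View pics/n1.png

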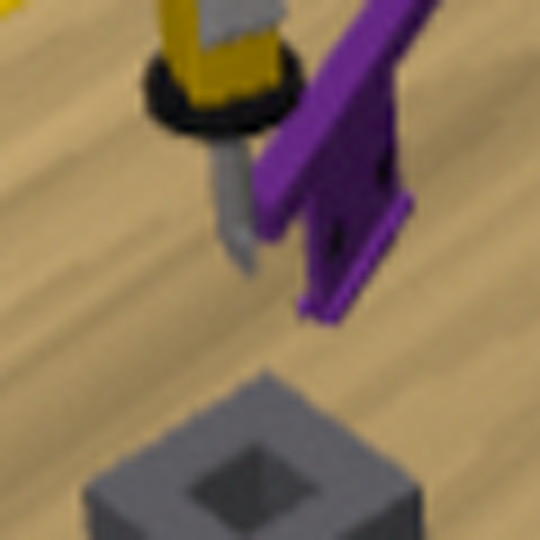

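Emit:
{"name": "drive_tool", "arguments": {
  "increments": [
    [-0.001, -0.001, 0.005, 0, 0, -0.3],
    [-0.001, -0.001, 0.008, 0, 0, -0.2],
    [0, 0, 0.012, 0, 0, 0],
    [0, 0, 0.015, 0, 0, 0],
    [0, 0, 0.014, 0, 0, 0],
    [0, 0, 0.008, 0, 0, 0],
    [0, 0, 0, 0, 0, 0]
  ]
}}

```text
time_s: 30.43
eef_pos: [0.5365, 0.2601, 0.1679]
ee_rot: [-3.14, -0.003, -0.389]
contact_force: [-0.8, 0.5, -1.3]
finger_gap: 0.0239
```

```bash
python3 - <<'E'
from look import *; from lockb import *
p,r,o=cur(); print(p,o['ee_rot'],o['time_s'],p+r.apply([0,0,.0842]))
rows([.5367,.2605,.104],[180,0,-22.3],6,4)
x,y,s=look('n2',255,240,60,60,9)
P=atz('side',x+253.5/9-.5,y+490.5/9-.5,.072);print('hole side',P)
E
```

```text
[0.53646669 0.26009625 0.16790148] [-3.13995515e+00 -2.52066301e-03 -3.89007457e-01] 30.4333 [0.53671537 0.26014333 0.08370186]
[[-0,-0.0001,0.0107,-0.02,-0.02,0.0],[-0,-0.0001,0.0107,-0.02,-0.02,0.0],[-0,-0.0001,0.0107,-0.02,-0.02,0.0],[-0,-0.0001,0.0107,-0.02,-0.02,0.0],[0,-0.0001,0.0107,-0.02,-0.02,0.0],[0,-0.0001,0.0107,-0.02,-0.02,0.0]]
hole side [0.53751402 0.26083866 0.072     ]
```

View pics/n2.png

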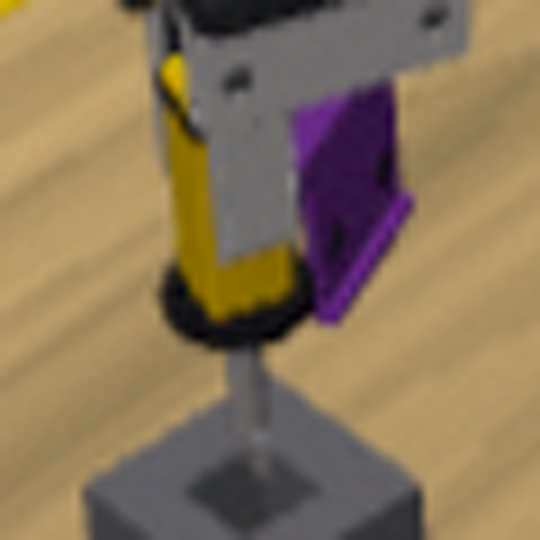

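Blade tip at (257,470) is heading into the hole, so I'll lower it.

Emit:
{"name": "drive_tool", "arguments": {
  "increments": [
    [0, 0, 0.008, 0, 0, 0],
    [0, 0, 0.01, 0, 0, 0],
    [0, 0, 0.012, 0, 0, 0],
    [0, 0, 0.012, 0, 0, 0],
    [0, 0, 0.008, 0, 0, 0],
    [0, 0, 0, 0, 0, 0]
  ]
}}

```text
time_s: 30.98
eef_pos: [0.5376, 0.2606, 0.1148]
ee_rot: [-3.138, -0.004, -0.389]
contact_force: [0.5, 0.1, -1.4]
finger_gap: 0.0233
```

```bash
python3 - <<'E'
from look import *
p,r,o=cur(); print(p,o['ee_rot'],o['time_s'],o['contact_force'])
rows([.5367,.2605,.101],[180,0,-22.3],3,4)
E
```

```text
[0.53756139 0.26061684 0.11478688] [-3.1378885  -0.00443885 -0.38919061] 30.9833 [ 0.5027738   0.06508961 -1.42722624]
[[-0.0003,0.0002,0.0046,-0.07,-0.08,0.0],[-0.0003,0.0002,0.0046,-0.07,-0.08,0.0],[-0.0003,0.0002,0.0046,-0.07,-0.08,0.0]]
```

Emit:
{"name": "drive_tool", "arguments": {
  "increments": [
    [0, 0, 0.005, -0.1, -0.1, 0],
    [0, 0, 0.004, -0.1, -0.1, 0],
    [0, 0, 0.003, 0, -0.1, 0],
    [0, 0, 0.001, 0, 0, 0],
    [0, 0, 0, 0, 0, 0]
  ]
}}

```text
time_s: 31.4
eef_pos: [0.5377, 0.2608, 0.1003]
ee_rot: [3.141, 0.002, -0.389]
contact_force: [0.8, 0.2, -1.5]
finger_gap: 0.0242
```

Emit:
{"name": "drive_tool", "arguments": {
  "increments": [
    [0, 0, 0.001, 0, 0, 0],
    [0, 0, 0.0005, 0, 0, 0],
    [0, 0, 0, 0, 0, 0]
  ]
}}

```text
time_s: 31.65
eef_pos: [0.5382, 0.2611, 0.0999]
ee_rot: [-3.141, 0.001, -0.389]
contact_force: [0.8, -0.1, -1.6]
finger_gap: 0.0239
```

Emit:
{"name": "drive_tool", "arguments": {
  "increments": [
    [-0.0005, 0, 0.001, 0, 0, 0],
    [0, 0, 0.0005, 0, 0, 0],
    [0, 0, 0, 0, 0, 0]
  ]
}}

```text
time_s: 31.9
eef_pos: [0.5383, 0.2615, 0.0998]
ee_rot: [-3.14, -0.001, -0.389]
contact_force: [0.2, 0.9, -0.8]
finger_gap: 0.0238
```

Emit:
{"name": "drive_tool", "arguments": {
  "increments": [
    [0, 0, 0, 0, 0, 0],
    [0, 0, 0, 0, 0, 0],
    [0, 0, 0, 0, 0, 0],
    [0, 0, 0, 0, 0, 0],
    [0, 0, 0, 0, 0, 0],
    [0, 0, 0, 0, 0, 0]
  ],
  "claw": 0.4
}}

```text
time_s: 32.4
eef_pos: [0.5388, 0.2617, 0.1001]
ee_rot: [-3.139, -0.002, -0.389]
contact_force: [-0.2, -0.5, 0.3]
finger_gap: 0.056
```

Emit:
{"name": "drive_tool", "arguments": {
  "increments": [
    [0, 0, -0.005, 0, 0, 0],
    [0, 0, -0.01, 0, 0, 0],
    [0, 0, -0.02, 0, 0, 0],
    [0, 0, -0.025, 0, 0, 0],
    [0, 0, -0.03, 0, 0, 0],
    [0, 0, -0.03, 0, 0, 0],
    [0, 0, -0.02, 0, 0, 0],
    [0, 0, -0.01, 0, 0, 0]
  ]
}}

```text
time_s: 33.07
eef_pos: [0.5363, 0.2612, 0.2593]
ee_rot: [-3.141, 0.001, -0.388]
contact_force: [-0.1, -0.3, -0.8]
finger_gap: 0.0563
```

Emit:
{"name": "drive_tool", "arguments": {
  "increments": [
    [-0.01, 0.015, 0, 0, 0, 0],
    [-0.015, 0.025, 0, 0, 0, 0],
    [-0.015, 0.025, 0, 0, 0, 0],
    [-0.015, 0.025, 0, 0, 0, 0],
    [-0.015, 0.02, 0, 0, 0, 0],
    [-0.005, 0.01, 0, 0, 0, 0],
    [0, 0, 0, 0, 0, 0],
    [0, 0, 0, 0, 0, 0]
  ]
}}

```text
time_s: 33.73
eef_pos: [0.4165, 0.176, 0.2625]
ee_rot: [-3.137, -0.003, -0.388]
contact_force: [-0.3, 0.4, -0.2]
finger_gap: 0.0561
```

```bash
python3 - <<'E'
from look import *
p,r,o=cur(); print(p,o['time_s'],o['contact_force'],abs(o['dq']).max())
snap('side','f_s.png');snap('top','f_t.png')
i=cv2.imread('pics/f_t.png');j=cv2.imread('pics/f_s.png')
cv2.imwrite('pics/f_sc.png',cv2.resize(j[120:300,190:420],None,fx=3.4,fy=3.3,interpolation=cv2.INTER_CUBIC))
E
```

```text
[0.41650987 0.17597667 0.26251591] 33.7333 [-0.31263762  0.4211812  -0.18082086] 0.022825708439986037
```

View pics/f_sc.png

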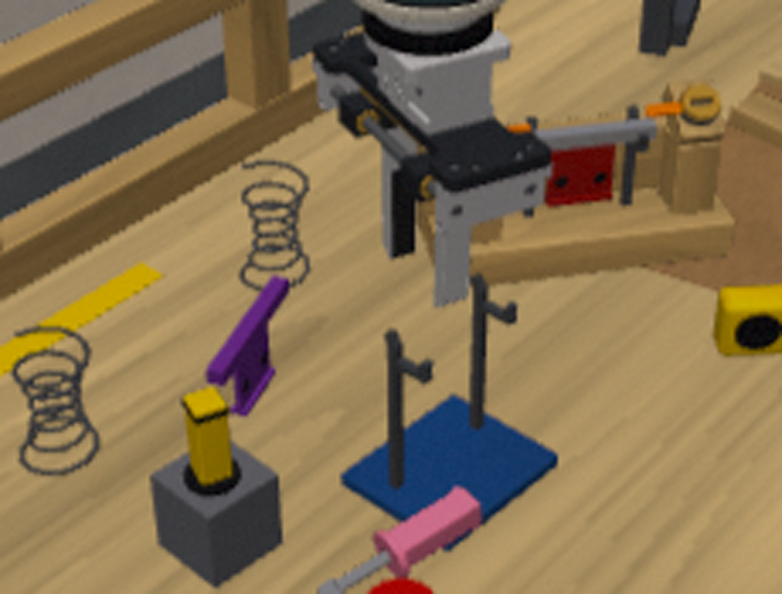

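View pics/f_t.png

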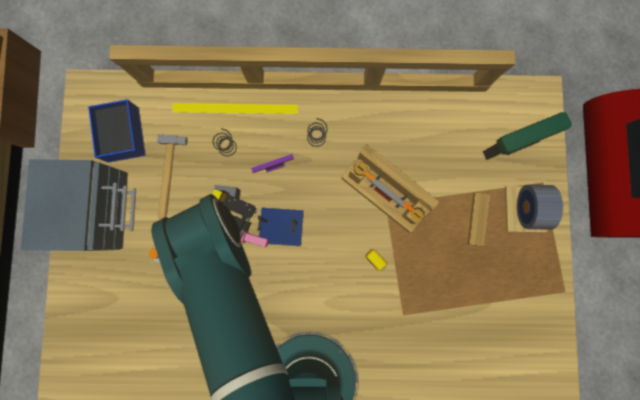

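```bash
python3 -c "
from workcell import env
print(env.job_done(), env.observe()['time_s'])"
```

```text
the job is handed in; nothing more can be done
the job is handed in; nothing more can be done
```

The job is done and handed in at about 34 s of the 72 s allowed; no verdict was reported.

- **Bracket:** I lifted the red bracket off the stand and hung it on the frame's two hooks without setting it down on the way. The last pictures show it seated and centred. While lowering it, the tool force briefly reached about 42 N vertically (16 N sideways) as the bar met the back of a hook. I eased off 2 mm before letting go. That is well under the 120 N wrist limit. It was the held bar that pressed, not the arm or gripper body.
- **Lock screws:** I turned both clockwise until the reaction torque rose well above the 0.06 N m friction, to 0.28 N m on the upright screw and 0.21 N m on the leaning one. Both cameras show each ear along the bar and over its end. The side view shows the ears slightly behind the bar's middle line.
- **Driver:** It stands upright in its holder, released, with the collar on top. The gripper is clear and its force reading is near zero.
- **Other things:** The listed bystanders that show in the last pictures look unmoved. The pink look-alike driver, which started balanced on its tip, was lying down by 4 s. I had not gone near it and felt no contact.

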